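# Line up the seasonings by height beside the oil bottle

### The job

Line up the pepper mill, the spice jar, the salt shaker and the kitchen timer by height on the four cork pads, one on each pad, so that the row steps down away from the oil bottle: the tallest on the pad next to the oil bottle, the lowest on the pad at the far end. Stand each upright and well centred on its pad, knock none of them over, and leave the oil bottle and the little dropper bottle where they are.

Things in the scene. Friction and masses are not known exactly. Their poses are not given: they have to be found in the camera images.
- pepper_mill: turned wooden pepper mill, the tallest of the four, 150 mm high; round: body at most 58 mm across, head 50 mm across between 109 and 139 mm height (a good grip at 125 mm), small metal knob on top; the head does not turn; 0.1 to 0.25 kg; stands upright, origin at the centre of its underside, z up
- spice_jar: round spice jar with a green lid, second tallest, 106 mm high, 46 mm across, straight sides (a good grip at 80 mm height); about 0.1 kg; stands upright, origin at the centre of its underside, z up
- salt_shaker: glass salt shaker with a grey perforated cap, third tallest, 90 mm high; round body 44 mm across up to 70 mm height (a good grip at 55 mm), cap 34 mm across; about 0.1 kg; stands upright, origin at the centre of its underside, z up
- kitchen_timer: round wind-up kitchen timer, the lowest of the four, 49 mm high; red base 63 mm across and 20 mm high with upright sides (grip the base, fingertips a few mm above what it stands on), white stepped dial above it that does not turn; about 0.1 kg; stands upright, origin at the centre of its underside, z up
- pad_1: the first of four alike round cork pads, 76 mm across and 4 mm thick, fixed 95 mm apart (centre to centre) in a straight row on a low fixed dark wooden board 90 x 400 mm; origin at the centre of its underside, 16 mm above the worktop, so its top is at 20 mm; z up, y along the row towards the left end. pad_1 is the left-hand (+y) end of the row, pad_4 the right-hand end
- pad_2: the second of four alike round cork pads, 76 mm across and 4 mm thick, fixed 95 mm apart (centre to centre) in a straight row on a low fixed dark wooden board 90 x 400 mm; origin at the centre of its underside, 16 mm above the worktop, so its top is at 20 mm; z up, y along the row towards the left end. pad_1 is the left-hand (+y) end of the row, pad_4 the right-hand end
- pad_3: the third of four alike round cork pads, 76 mm across and 4 mm thick, fixed 95 mm apart (centre to centre) in a straight row on a low fixed dark wooden board 90 x 400 mm; origin at the centre of its underside, 16 mm above the worktop, so its top is at 20 mm; z up, y along the row towards the left end. pad_1 is the left-hand (+y) end of the row, pad_4 the right-hand end
- pad_4: the last of four alike round cork pads, 76 mm across and 4 mm thick, fixed 95 mm apart (centre to centre) in a straight row on a low fixed dark wooden board 90 x 400 mm; origin at the centre of its underside, 16 mm above the worktop, so its top is at 20 mm; z up, y along the row towards the left end. pad_1 is the left-hand (+y) end of the row, pad_4 the right-hand end
- oil_bottle: tall swing-top glass oil bottle, 240 mm high, 64 mm across, standing loose on the worktop just off one end of the row of pads, about 105 mm from the centre of the end pad, either at pad_1 or at pad_4 (a square tea tin, 73 x 70 x 109 mm, stands off the other end); not to be moved; origin at the centre of its underside, z up
- dropper_bottle: small brown dropper bottle, 33 mm across, 102 mm high, a bystander among the things to be moved; not to be moved (an espresso cup and a matchbox stand there too); origin at the centre of its underside, z up
Things that resemble listed ones, but are neither listed nor needed, are in the scene too. What is shaped like the salt_shaker but blue, purple or yellow is not meant.

How it is judged:
By the outcome, as a careful person would: the job done as asked, in the order asked, and still so for the second after the job is handed in, with the robot touching nothing.
It also fails if it takes over 112 s, if anything falls off the work surface, if the arm or the gripper's body presses on something with over 40 N, if the wrist force passes 120 N, or if a joint passes its speed limit or range.

### The arm

A 6-joint arm with a two-finger parallel gripper is mounted at the origin on the work surface; the furniture and walls round the work are solid. World frame = base frame: x ahead of the robot, y to its left, z up, the work surface at z = 0. Lengths are in m, angles in rad, forces in N, time in s.
With the tool pointing down it reaches from about 0.35 to 0.975 m from the base axis. Payload 4.9 kg.
Tool frame: the origin (TCP) lies midway between the tips of the shut fingers; the grasp point (between the pads) lies manip.tcp_to_grasp behind it (manip.tcp_to_grasp is the distance from the TCP to the grasp point, in m); z points along the fingers, y is the line along which they close (so a half turn about z gives the same grasp; the last joint's range is limited). The gripper opens to 85 mm and grips with 20 to 120 N. Pads are 22 mm wide; open, the fingers measure 114 mm over their backs; the gripper's body (76 mm by 85 mm) begins 54 mm behind the grasp point. The pads swing forward as they close: fully open they stand 13 mm farther back than shut.
Start: joints at [-1.372, 0.053, 1.613, -0, 1.476, -0.119], TCP at [0.195, -0.594, 0.231] pointing down, gripper open.
Joint ranges: [-3.01, 3.01], [-1.01, 2.22], [0.06, 2.58], [-1.02, 4.17], [0.09, 2.62], [-3.14, 3.14]. Speed limits (rad/s): [2.57, 2.57, 3.14, 3.14, 3.14, 3.14].

### API

Orientations are given as a unit quaternion [w, x, y, z].
In Python, from plant import manip, grab_frame, calibration, job_done gives the robot as it stands.
- The arm moves only by the tool send_rows, never from a script. Its argument "rows" is a list of rows, each an object of numbers: "x", "y", "z": the shift along the tool's x, y, z normalised to -1 to 1, where 1 is 15 cm; "wx", "wy", "wz": the turn, a rotation vector about the tool's x, y, z normalised to -1 to 1, where 1 is pi/4 rad; "hand": the opening, from -1 (shut) to 1 (fully open). In form: [{"x": .., "y": .., "z": .., "wx": .., "wy": .., "wz": .., "hand": ..}, ...]. A call has exactly 10 rows; each row shifts and turns the commanded pose from where the row before left it, along the tool's axes as they then stand; what a row does not reach is not made up. A row lasts 1/12 s, in which the tool goes at most 41.7 mm and 7.16 degrees, less where a joint would pass 70% of its speed; a pose out of reach is approached as far as the arm can. A call with a number of a shift or a turn outside -1 to 1 is refused whole. A call with a gripper value outside its range is refused whole. The fingers move at their own pace and stop on an object; the grip force is fixed at half the most. Time passes only in rows, so rows that do not move let the fingers close, or fill a call up. It gives the time, the measured TCP pose, the force, the opening and the grip force at its end, in the units of the state.
- manip.state(): the state, without advancing time (a new reading comes with each control period).
- grab_frame(name): name is "scene" or "side" or "wrist"; returns the picture (480x640x3 uint8, blue, green, red); there is no depth.
- calibration(name): a dict with "camera_matrix" (3x3 intrinsics, pixels), "R" (3x3) and "t" (3): a world point X has camera coordinates R X + t. Camera axes: x right, y down, z forward; pixel columns grow to the right and rows downward; lengths in m; the calibration is good to about 2 mm. A picture is of the moment at which its call begins: read the wrist's pose just before it. calibration takes no time and is no camera call; for the wrist camera it gives the pose at the moment of the call.
- job_done(): hands the job in; it is judged then, once.
The state is a dict: "time": time; "joint_pos": joint angles; "joint_vel": joint speeds; "joint_efforts": joint torques, N m; "tool_pos": TCP position; "tool_rot": TCP orientation; "contact_force": force on the tool from outside, world axes, zero at the start; "ft_torque": the same for the moment, N m; "gripper_width": opening from 0.0 (shut) to 1.0 (fully open); "grasp_force": force on a finger pad.
Only numpy, scipy, OpenCV 4.12 (cv2) and the standard library are available. Lean on these libraries where they do the work, as an engineer would, in place of code of your own. Each camera call takes 0.05 s, during which the arm holds its last target. There are 200 camera calls.

## Working session

There is one attempt and no reset: what is moved stays moved. The work goes in short steps, Python scripts to look and compute and a tool call to move; the robot and the scene stay as the last step left them, time stands still between calls to the robot, and variables do not carry over. Pictures are saved under pics/ and viewed, at most 14 in all, crops included, and the job is handed in when it is done.

Besides the shell and the picture viewer there is one more tool, called after "Request:" as name([rows], argument=value, ...), one row to a line, values as JSON. send_rows: Moves the arm, as the interface text tells. Scaled input: -1 to 1 covers 15 cm each way for a shift and pi/4 rad each way for a turn. Its arguments: {"type":"object","properties":{"rows":{"type":"array","items":{"type":"object","properties":{"x":{"type":"number","minimum":-1,"maximum":1},"y":{"type":"number","minimum":-1,"maximum":1},"z":{"type":"number","minimum":-1,"maximum":1},"wx":{"type":"number","minimum":-1,"maximum":1},"wy":{"type":"number","minimum":-1,"maximum":1},"wz":{"type":"number","minimum":-1,"maximum":1},"hand":{"type":"number"}}}}},"required":["rows"]}

```bash
ls; mkdir -p pics; python3 - <<'E'
from plant import manip, grab_frame, calibration
import cv2
s=manip.state();print(s, manip.tcp_to_grasp)
for n in("scene","side","wrist"):
    c=calibration(n);print(n,c)
    cv2.imwrite(f"pics/{n}0.png",grab_frame(n))
E
```

```text
pics
{'time': 0.0, 'joint_pos': array([-1.37201216e+00,  5.33086022e-02,  1.61431544e+00, -2.25761832e-05,
        1.47598431e+00, -1.18976406e-01]), 'joint_vel': array([-0.00079962, -0.0016626 ,  0.00047845,  0.00078551,  0.0006516 ,
        0.00014908]), 'joint_efforts': array([-1.83135242e-03, -3.93679225e+01, -3.70180392e+01, -1.84492360e-04,
        7.08583262e-03,  6.77782950e-06]), 'tool_pos': array([ 0.19515845, -0.59308786,  0.23008012]), 'tool_rot': array([-1.00660205e-03,  9.87404383e-01,  1.58213682e-01, -5.14339244e-05]), 'contact_force': array([-0.23182266,  0.25520493,  1.43110506]), 'ft_torque': array([0.00301479, 0.04223337, 0.04363511]), 'grasp_force': 0.0, 'gripper_width': 0.9972688967436666} 0.0187
scene {'camera_matrix': array([[538.928733  ,   0.        , 325.49536711],
       [  0.        , 538.928733  , 233.51462372],
       [  0.        ,   0.        ,   1.        ]]), 'R': array([[-0.82592718, -0.56377345, -0.0019492 ],
       [-0.4324335 ,  0.63572511, -0.63941758],
       [ 0.36172581, -0.52726946, -0.76885717]]), 't': array([0.39139764, 0.19775091, 1.03860496])}
side {'camera_matrix': array([[574.1296261 ,   0.        , 316.18836802],
       [  0.        , 574.1296261 , 233.09878891],
       [  0.        ,   0.        ,   1.        ]]), 'R': array([[-0.96685346, -0.2550263 ,  0.01248926],
       [-0.1170468 ,  0.39921338, -0.90935621],
       [ 0.22692387, -0.88067603, -0.41583085]]), 't': array([0.40124725, 0.07243287, 1.33046564])}
wrist {'camera_matrix': array([[388.47468197,   0.        , 317.95770603],
       [  0.        , 388.47468197, 235.63691929],
       [  0.        ,   0.        ,   1.        ]]), 'R': array([[ 0.31248931, -0.94991789, -0.0025355 ],
       [-0.91404858, -0.30141403,  0.27141255],
       [-0.25858387, -0.08249595, -0.96245976]]), 't': array([-0.62403513, -0.0344969 ,  0.37857756])}
```

View pics/scene0.png

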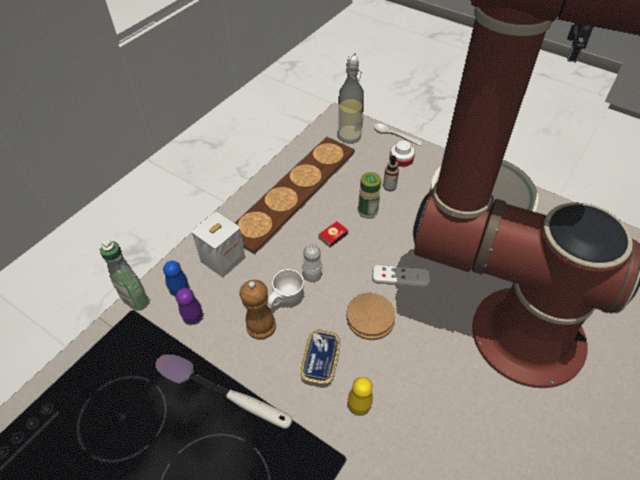

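View pics/side0.png

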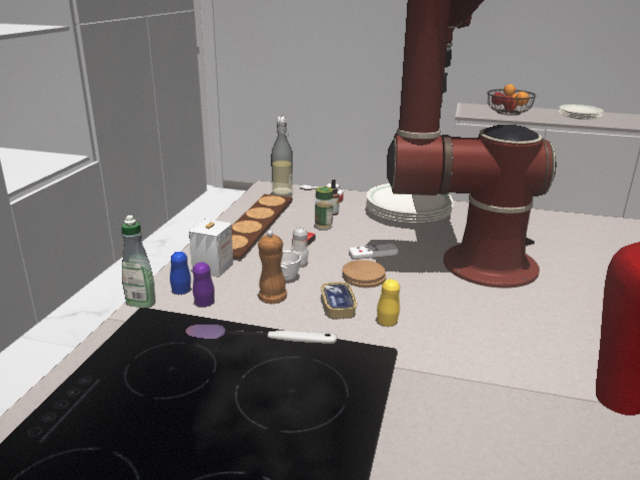

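The oil bottle (350,110) is off the far (−y, pad_4) end, so the order is mill→pad_4, spice→pad_3, salt→pad_2, timer→pad_1. The mill is at (258,310), the salt shaker at (312,262), the spice jar at (370,195), and the timer at (402,152) beside the dropper (391,175).

```bash
cat > h.py <<'E'
import numpy as np, cv2
from plant import manip, grab_frame, calibration
def ray(c,uv,z):
    K,R,t=c["camera_matrix"],c["R"],c["t"]
    d=R.T@np.linalg.inv(K)@np.array([uv[0],uv[1],1.]);o=-R.T@t
    return o+d*(z-o[2])/d[2]
def proj(c,X):
    p=c["camera_matrix"]@(c["R"]@np.array(X,float)+c["t"]);return p[:2]/p[2]
E
python3 - <<'E'
from h import *
im=cv2.imread("pics/scene0.png");c=calibration("scene")
hsv=cv2.cvtColor(im,cv2.COLOR_BGR2HSV)
print([hsv[p[1],p[0]].tolist() for p in((281,199),(306,176),(300,196),(370,178),(312,248),(402,160),(402,146))])
m=cv2.inRange(hsv,(5,80,120),(22,255,255));m[:, :230]=0;m[265:]=0;m[:,355:]=0
n,l,st,ce=cv2.connectedComponentsWithStats(m)
for i in range(1,n):
    if st[i,4]>150:
        ct=max(cv2.findContours((l==i).astype('uint8'),0,1)[0],key=cv2.contourArea)
        e=cv2.fitEllipse(ct);print(st[i],e,ray(c,e[0],.02))
a=cv2.resize(im[100:220,340:440],None,fx=4,fy=4,interpolation=2)
b=cv2.resize(im[220:340,230:330],None,fx=4,fy=4,interpolation=2)
cv2.imwrite("pics/crop1.png",np.hstack([a,b]))
E
```

```text
[[16, 129, 214], [16, 130, 190], [11, 138, 102], [65, 130, 126], [21, 21, 171], [9, 39, 137], [26, 9, 234]]
[312 143  32  22 524] ((327.720947265625, 153.0260009765625), (20.462968826293945, 30.399099349975586), 91.04917907714844) [ 0.60193022 -0.19750245  0.02      ]
[289 164  33  23 591] ((305.06048583984375, 174.93023681640625), (22.15315055847168, 31.839820861816406), 88.61064910888672) [ 0.60307253 -0.10220767  0.02      ]
[264 187  34  25 658] ((280.7359619140625, 198.63816833496094), (23.855445861816406, 33.03985595703125), 85.76265716552734) [ 0.60383128 -0.00697848  0.02      ]
[237 211  36  27 725] ((254.70675659179688, 224.0354461669922), (25.99913787841797, 33.5329475402832), 82.42542266845703) [0.60452927 0.08717751 0.02      ]
```

View pics/crop1.png

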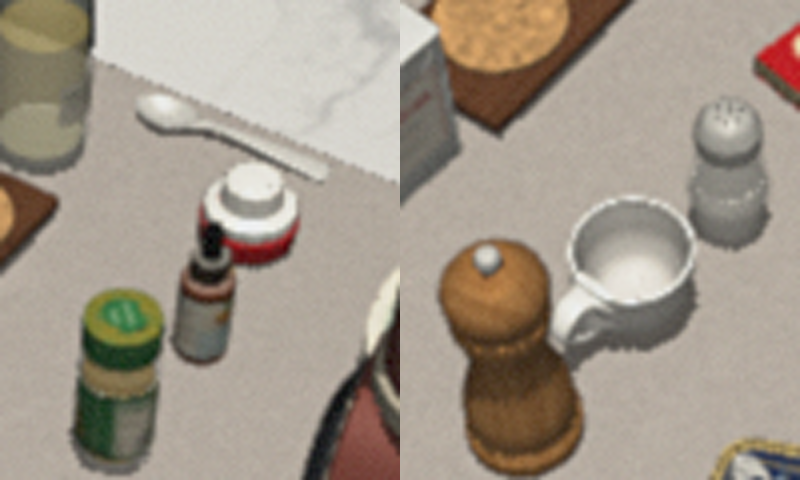

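The crop shows the mill knob at scene pixel (252,284.5), the lid centre at (370.7,179.5), the shaker cap top at (312,248), the timer dial top at (403.4,146.3), and the dropper base at about (391,187).

```bash
python3 - <<'E'
from h import *
c=calibration("scene")
for n,uv,z in(("mill",(252,284.5),.147),("spice",(370.7,179.5),.106),("salt",(312,248),.087),("timer",(403.4,146.3),.049),("timerbase",(402.7,155.5),.02),("drop tip",(393.2,157.5),.10),("drop base",(391,186),0.004),("cup rim",(288,281),.06),("cup handle",(275,300),.03),("oil",(350.5,135),0.01),("matchbox",(333,233),.015),("plate left",(433,195),.03)):
    print(n,ray(c,uv,z).round(4))
E
```

```text
mill [0.4402 0.276  0.147 ]
spice [ 0.4236 -0.0997  0.106 ]
salt [0.4288 0.1132 0.087 ]
timer [ 0.4444 -0.2947  0.049 ]
timerbase [ 0.4427 -0.2946  0.02  ]
drop tip [ 0.421  -0.1939  0.1   ]
drop base [ 0.4204 -0.2004  0.004 ]
cup rim [0.433  0.1892 0.06  ]
cup handle [0.4408 0.224  0.03  ]
oil [ 0.5983 -0.2979  0.01  ]
matchbox [0.4488 0.0075 0.015 ]
plate left [ 0.3152 -0.2057  0.03  ]
```

Request:
send_rows([
  {"wz": -0.159, "hand": 1},
  {"wz": -0.159, "hand": 1},
  {"wz": -0.159, "hand": 1},
  {"wz": -0.159, "hand": 1},
  {"wz": -0.159, "hand": 1},
  {"wz": -0.159, "hand": 1},
  {"wz": -0.159, "hand": 1},
  {"wz": -0.159, "hand": 1},
  {"wz": -0.159, "hand": 1},
  {"wz": -0.159, "hand": 1},
])

```text
invalid input at $.rows[0]: expected keys x, y, z, wx, wy, wz, hand
```

Request:
send_rows([
  {"x": 0.18, "y": 0.165, "hand": 1},
  {"x": 0.18, "y": 0.165, "hand": 1},
  {"x": 0.18, "y": 0.165, "hand": 1},
  {"x": 0.18, "y": 0.165, "hand": 1},
  {"x": 0.18, "y": 0.165, "hand": 1},
  {"x": 0.18, "y": 0.165, "hand": 1},
  {"x": 0.18, "y": 0.165, "hand": 1},
  {"x": 0.18, "y": 0.165, "hand": 1},
  {"x": 0.18, "y": 0.165, "hand": 1},
  {"hand": 1},
])

```text
invalid input at $.rows[0]: expected keys x, y, z, wx, wy, wz, hand
```

```bash
python3 - <<'E'
from h import *
s=manip.state();c=calibration("wrist");im=grab_frame("wrist");cv2.imwrite("pics/w1.png",im)
print(s["time"],s["tool_pos"],s["tool_rot"],s["joint_pos"])
for n,X in(("timer",(.4435,-.2946,.049)),("dropper",(.4204,-.2,.1)),("spice",(.4236,-.0997,.106))):print(n,proj(c,X))
E
```

```text
0.15 [ 0.19520104 -0.5932219   0.23034371] [-8.02097316e-04  9.87400387e-01  1.58239793e-01 -3.07030516e-05] [-1.37199884e+00  5.32115874e-02  1.61397489e+00  2.62842883e-06
  1.47601155e+00 -1.19018324e-01]
timer [ -13.68692527 -308.62731268]
dropper [-301.0544685  -441.22964294]
spice [-562.65096711 -568.63030988]
```

View pics/w1.png

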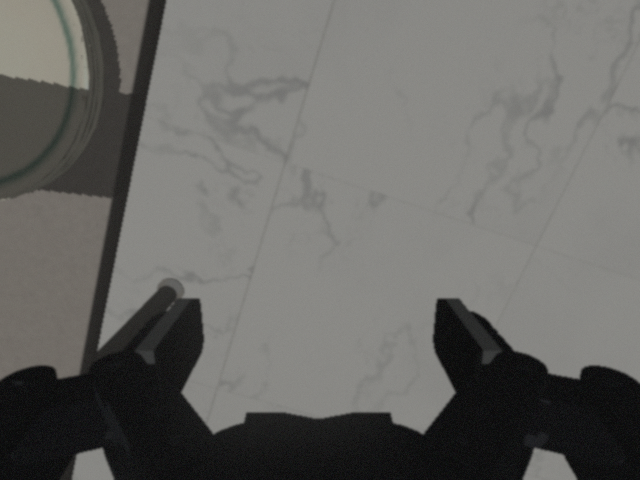

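That picture shows only floor and the fingers, because the moves were refused. All keys are needed in each row.

Request:
send_rows([
  {"x": 0, "y": 0, "z": 0, "wx": 0, "wy": 0, "wz": -0.159, "hand": 1},
  {"x": 0, "y": 0, "z": 0, "wx": 0, "wy": 0, "wz": -0.159, "hand": 1},
  {"x": 0, "y": 0, "z": 0, "wx": 0, "wy": 0, "wz": -0.159, "hand": 1},
  {"x": 0, "y": 0, "z": 0, "wx": 0, "wy": 0, "wz": -0.159, "hand": 1},
  {"x": 0, "y": 0, "z": 0, "wx": 0, "wy": 0, "wz": -0.159, "hand": 1},
  {"x": 0, "y": 0, "z": 0, "wx": 0, "wy": 0, "wz": -0.159, "hand": 1},
  {"x": 0, "y": 0, "z": 0, "wx": 0, "wy": 0, "wz": -0.159, "hand": 1},
  {"x": 0, "y": 0, "z": 0, "wx": 0, "wy": 0, "wz": -0.159, "hand": 1},
  {"x": 0, "y": 0, "z": 0, "wx": 0, "wy": 0, "wz": -0.159, "hand": 1},
  {"x": 0, "y": 0, "z": 0, "wx": 0, "wy": 0, "wz": -0.159, "hand": 1},
])

```text
time: 1.03
tool_pos: [0.1953, -0.5935, 0.2309]
tool_rot: [-0.0, 0.706, 0.708, 0.0]
contact_force: [-0.1, 0.6, 0.2]
gripper_width: 1.002
grasp_force: 0.0
```

Request:
send_rows([
  {"x": 0.18, "y": 0.165, "z": 0, "wx": 0, "wy": 0, "wz": 0, "hand": 1},
  {"x": 0.18, "y": 0.165, "z": 0, "wx": 0, "wy": 0, "wz": 0, "hand": 1},
  {"x": 0.18, "y": 0.165, "z": 0, "wx": 0, "wy": 0, "wz": 0, "hand": 1},
  {"x": 0.18, "y": 0.165, "z": 0, "wx": 0, "wy": 0, "wz": 0, "hand": 1},
  {"x": 0.18, "y": 0.165, "z": 0, "wx": 0, "wy": 0, "wz": 0, "hand": 1},
  {"x": 0.18, "y": 0.165, "z": 0, "wx": 0, "wy": 0, "wz": 0, "hand": 1},
  {"x": 0.18, "y": 0.165, "z": 0, "wx": 0, "wy": 0, "wz": 0, "hand": 1},
  {"x": 0.18, "y": 0.165, "z": 0, "wx": 0, "wy": 0, "wz": 0, "hand": 1},
  {"x": 0.18, "y": 0.165, "z": 0, "wx": 0, "wy": 0, "wz": 0, "hand": 1},
  {"x": 0, "y": 0, "z": 0, "wx": 0, "wy": 0, "wz": 0, "hand": 1},
])

```text
time: 1.87
tool_pos: [0.4222, -0.3473, 0.2312]
tool_rot: [-0.0, 0.706, 0.708, 0.001]
contact_force: [0.2, 1.0, 0.1]
gripper_width: 1.005
grasp_force: 0.0
```

```bash
python3 - <<'E'
from h import *
s=manip.state();c=calibration("wrist");im=grab_frame("wrist");cv2.imwrite("pics/w1b.png",im)
print(s["time"],s["tool_pos"],s["tool_rot"],s["joint_pos"],-c["R"].T@c["t"])
for n,X in(("timer",(.4435,-.2946,.049)),("dropper",(.4204,-.2,.1)),("spice",(.4236,-.0997,.106))):print(n,proj(c,X))
E
```

```text
1.8667 [ 0.42222134 -0.34729918  0.23116737] [-1.84834944e-04  7.06395337e-01  7.07816279e-01  1.30748769e-03] [-0.82582446 -0.13458093  1.79495704  0.00260777  1.48169451 -0.82806664] [ 0.42247653 -0.27872089  0.37328092]
timer [342.97501744 147.28784072]
dropper [314.06734773  -4.23042463]
spice [ 319.79841545 -218.18306498]
```

View pics/w1b.png

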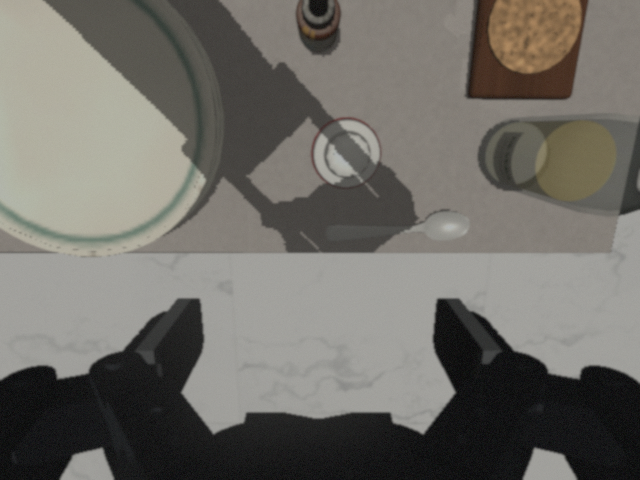

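Timer outline is a circle centred at about (346.5,153), radius 35; the dropper is at (318,20).

```bash
python3 - <<'E'
from h import *
c=calibration("wrist");im=cv2.imread("pics/w1b.png")
b=im.astype(int); red=((b[...,2]-b[...,1]>35)).astype('uint8');red[:100]=0;red[210:]=0;red[:,:290]=0;red[:,400:]=0
p=np.argwhere(red)[:,::-1];(u,v),r=cv2.minEnclosingCircle(p.astype(np.float32));print(len(p),u,v,r,ray(c,(u,v),.02),ray(c,(346.5,153),.02),ray(c,(348,154),.049))
E
```

```text
0 0.0 0.0 0.0 [ 0.16477858 -0.18271485  0.02      ] [ 0.44673039 -0.30343915  0.02      ] [ 0.44587796 -0.30235951  0.049     ]
```

```bash
python3 - <<'E'
from h import *
for n in("scene","side"):
    cv2.imwrite(f"pics/{n}1.png",grab_frame(n))
s=manip.state();c=calibration("wrist");im=grab_frame("wrist");cv2.imwrite("pics/w2.png",im);s2=manip.state()
print(s["time"],s["tool_pos"],s2["tool_pos"])
a=im[95:215,280:420].astype(int);print(np.abs(im.astype(int)-cv2.imread("pics/w1b.png")).mean())
d=(a[...,2]-a[...,1]);print(d.max(),np.percentile(d,90))
p=np.argwhere(d>15)[:,::-1]+[280,95];(u,v),r=cv2.minEnclosingCircle(p.astype(np.float32));print(len(p),u,v,r,ray(c,(u,v),.02))
hsv=cv2.cvtColor(im,cv2.COLOR_BGR2HSV);m=cv2.inRange(hsv,(5,80,100),(22,255,255));m[:,:480]=0;m[78:]=0;
ct=max(cv2.findContours(m,0,1)[0],key=cv2.contourArea);ct=np.array([q for q in ct if q[0][1]>2]);e=cv2.fitEllipse(ct);print(e,ray(c,e[0],.02),proj(c,(.602,-.1975,.02)))
cs=calibration("side");print("side timer",[proj(cs,X) for X in((.4437,-.2946,.049),(.446,-.303,.049),(.602,-.1975,.02))])
cv2.imwrite("pics/crop2.png",cv2.resize(cv2.imread("pics/side0.png")[170:270,220:360],None,fx=5,fy=5,interpolation=2))
E
```

```text
2.0167 [ 0.41897819 -0.35155998  0.23111913] [ 0.41855839 -0.35213427  0.23113513]
5.451145833333333
32 6.0
233 349.7005920410156 146.7784423828125 36.32886505126953 [ 0.44788054 -0.30047987  0.02      ]
((539.7576904296875, 14.708734512329102), (88.43154907226562, 104.8066177368164), 30.654876708984375) [ 0.6005302  -0.19609711  0.02      ] [541.30192005  16.62532195]
side timer [array([332.68709254, 184.40139706]), array([332.58133332, 183.39184177]), array([270.41068445, 199.67091749])]
```

View pics/crop2.png

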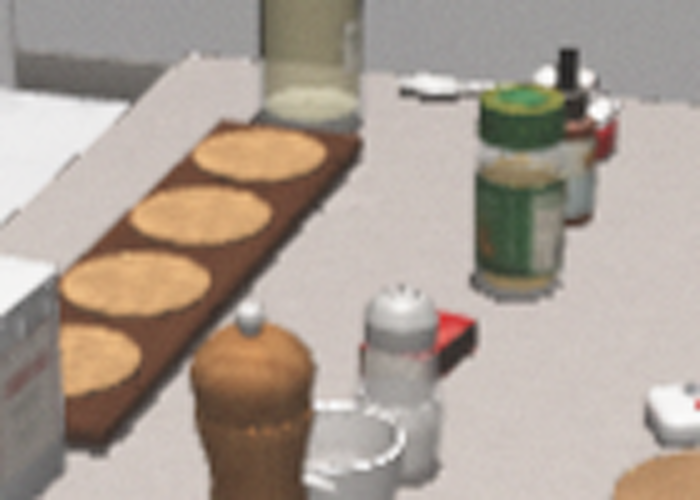

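```bash
python3 - <<'E'
from h import *
s=manip.state();c=calibration("wrist");im=grab_frame("wrist");cv2.imwrite("pics/w3.png",im);s2=manip.state()
print(s["time"],s["tool_pos"],s2["tool_pos"])
o=(280,80);g=cv2.GaussianBlur(cv2.cvtColor(im[80:215,280:420],cv2.COLOR_BGR2GRAY),(3,3),0)
big=cv2.resize(g,None,fx=3,fy=3,interpolation=2)
for rr in((90,112),(60,80)):
    h=cv2.HoughCircles(big,cv2.HOUGH_GRADIENT_ALT,1.5,5,param1=80,param2=.5,minRadius=rr[0],maxRadius=rr[1])
    if h is not None:
        for q in h[0][:4]:
            uv=q[:2]/3+o;print(uv,q[2]/3,ray(c,uv,.02),ray(c,uv,.049))
a=cv2.resize(im[80:215,280:420],None,fx=4,fy=4,interpolation=2);cv2.imwrite("pics/crop3.png",a)
print([proj(c,X) for X in((.4437,-.2946,.02),(.448,-.3005,.02))])
E
```

```text
2.0667 [ 0.41855839 -0.35213427  0.23113513] [ 0.4183356  -0.352468    0.23114187]
[351. 147.] 34.583054 [ 0.44871754 -0.3012601   0.02      ] [ 0.44632517 -0.29977968  0.049     ]
[351.  148.5] 23.428553 [ 0.44874147 -0.30256076  0.02      ] [ 0.44634713 -0.30097351  0.049     ]
[362. 147.] 24.255514 [ 0.45847692 -0.30130574  0.02      ] [ 0.45528299 -0.29982157  0.049     ]
[array([345.45333083, 139.29748172]), array([350.20646925, 146.12578408])]
```

View pics/crop3.png

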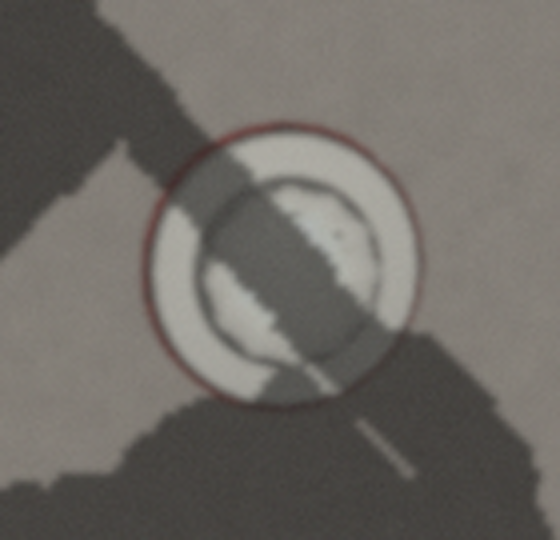

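The timer is centred at (350.8,146.5), which gives (0.4475,−0.3005). Moving over it and down.

Request:
send_rows([
  {"x": 0.115, "y": 0.065, "z": 0, "wx": 0, "wy": 0, "wz": 0, "hand": 1},
  {"x": 0.115, "y": 0.065, "z": 0, "wx": 0, "wy": 0, "wz": 0, "hand": 1},
  {"x": 0.115, "y": 0.065, "z": 0, "wx": 0, "wy": 0, "wz": 0, "hand": 1},
  {"x": 0, "y": 0, "z": 0.2, "wx": 0, "wy": 0, "wz": 0, "hand": 1},
  {"x": 0, "y": 0, "z": 0.2, "wx": 0, "wy": 0, "wz": 0, "hand": 1},
  {"x": 0, "y": 0, "z": 0.2, "wx": 0, "wy": 0, "wz": 0, "hand": 1},
  {"x": 0, "y": 0, "z": 0.2, "wx": 0, "wy": 0, "wz": 0, "hand": 1},
  {"x": 0, "y": 0, "z": 0.2, "wx": 0, "wy": 0, "wz": 0, "hand": 1},
  {"x": 0, "y": 0, "z": 0, "wx": 0, "wy": 0, "wz": 0, "hand": 1},
  {"x": 0, "y": 0, "z": 0, "wx": 0, "wy": 0, "wz": 0, "hand": 1},
])

```text
time: 2.95
tool_pos: [0.4467, -0.3, 0.0797]
tool_rot: [-0.002, 0.709, 0.705, -0.0]
contact_force: [-0.3, -0.6, -0.0]
gripper_width: 0.999
grasp_force: 0.0
```

```bash
python3 - <<'E'
from h import *
for i in range(3): grab_frame("side")
s=manip.state();print(s["time"],s["tool_pos"],s["tool_rot"])
E
```

```text
3.1 [ 0.44970245 -0.30179619  0.08411775] [2.23495844e-03 7.08911760e-01 7.05293632e-01 1.18407943e-04]
```

Request:
send_rows([
  {"x": 0.008, "y": -0.014, "z": 0.14, "wx": 0, "wy": 0, "wz": 0, "hand": 1},
  {"x": 0, "y": 0, "z": 0.14, "wx": 0, "wy": 0, "wz": 0, "hand": 1},
  {"x": 0, "y": 0, "z": 0.14, "wx": 0, "wy": 0, "wz": 0, "hand": 1},
  {"x": 0, "y": 0, "z": 0.08, "wx": 0, "wy": 0, "wz": 0, "hand": 1},
  {"x": 0, "y": 0, "z": 0.04, "wx": 0, "wy": 0, "wz": 0, "hand": 1},
  {"x": 0, "y": 0, "z": 0, "wx": 0, "wy": 0, "wz": 0, "hand": 1},
  {"x": 0, "y": 0, "z": 0, "wx": 0, "wy": 0, "wz": 0, "hand": 1},
  {"x": 0, "y": 0, "z": 0, "wx": 0, "wy": 0, "wz": 0, "hand": 1},
  {"x": 0, "y": 0, "z": 0, "wx": 0, "wy": 0, "wz": 0, "hand": 1},
  {"x": 0, "y": 0, "z": 0, "wx": 0, "wy": 0, "wz": 0, "hand": 1},
])

```text
time: 3.93
tool_pos: [0.4471, -0.2994, 0.0015]
tool_rot: [0.001, 0.709, 0.706, 0.0]
contact_force: [0.6, -0.1, 0.5]
gripper_width: 1.001
grasp_force: 0.0
```

```bash
python3 - <<'E'
from h import *
s=manip.state();c=calibration("wrist");im=grab_frame("wrist");cv2.imwrite("pics/w4.png",im)
print(s["time"],s["tool_pos"],s["tool_rot"],proj(c,(.4475,-.3005,.02)))
E
```

```text
3.9333 [ 0.44714937 -0.29940606  0.00149349] [1.04529441e-03 7.08572609e-01 7.05637132e-01 5.42960561e-05] [317.22775654 331.19039403]
```

View pics/w4.png

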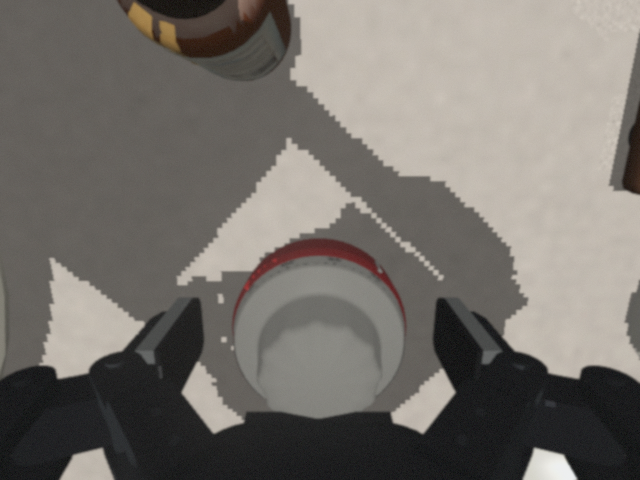

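The timer sits centred between the fingers at (320,330), so I'll close and lift.

Request:
send_rows([
  {"x": 0, "y": 0, "z": 0, "wx": 0, "wy": 0, "wz": 0, "hand": -1},
  {"x": 0, "y": 0, "z": 0, "wx": 0, "wy": 0, "wz": 0, "hand": -1},
  {"x": 0, "y": 0, "z": 0, "wx": 0, "wy": 0, "wz": 0, "hand": -1},
  {"x": 0, "y": 0, "z": 0, "wx": 0, "wy": 0, "wz": 0, "hand": -1},
  {"x": 0, "y": 0, "z": 0, "wx": 0, "wy": 0, "wz": 0, "hand": -1},
  {"x": 0, "y": 0, "z": 0, "wx": 0, "wy": 0, "wz": 0, "hand": -1},
  {"x": 0, "y": 0, "z": 0, "wx": 0, "wy": 0, "wz": 0, "hand": -1},
  {"x": 0, "y": 0, "z": 0, "wx": 0, "wy": 0, "wz": 0, "hand": -1},
  {"x": 0, "y": 0, "z": -0.05, "wx": 0, "wy": 0, "wz": 0, "hand": -1},
  {"x": 0, "y": 0, "z": -0.1, "wx": 0, "wy": 0, "wz": 0, "hand": -1},
])

```text
time: 4.82
tool_pos: [0.4446, -0.2971, 0.0206]
tool_rot: [-0.003, 0.709, 0.706, -0.0]
contact_force: [0.7, 0.8, -1.1]
gripper_width: 0.676
grasp_force: 64.4
```

Request:
send_rows([
  {"x": 0, "y": 0, "z": -0.2, "wx": 0, "wy": 0, "wz": 0, "hand": -1},
  {"x": 0, "y": 0, "z": -0.2, "wx": 0, "wy": 0, "wz": 0, "hand": -1},
  {"x": 0, "y": 0, "z": -0.2, "wx": 0, "wy": 0, "wz": 0, "hand": -1},
  {"x": 0, "y": 0, "z": -0.2, "wx": 0, "wy": 0, "wz": 0, "hand": -1},
  {"x": 0.1, "y": 0.06, "z": -0.2, "wx": 0, "wy": 0, "wz": 0, "hand": -1},
  {"x": 0.2, "y": 0.1, "z": -0.1, "wx": 0, "wy": 0, "wz": 0, "hand": -1},
  {"x": 0.2, "y": 0.1, "z": 0, "wx": 0, "wy": 0, "wz": 0, "hand": -1},
  {"x": 0.2, "y": 0.1, "z": 0, "wx": 0, "wy": 0, "wz": 0, "hand": -1},
  {"x": 0.2, "y": 0.1, "z": 0, "wx": 0, "wy": 0, "wz": 0, "hand": -1},
  {"x": 0.2, "y": 0.1, "z": 0, "wx": 0, "wy": 0, "wz": 0, "hand": -1},
])

```text
time: 5.65
tool_pos: [0.5311, -0.1325, 0.1875]
tool_rot: [-0.0, 0.709, 0.706, -0.0]
contact_force: [0.5, -0.1, -1.8]
gripper_width: 0.676
grasp_force: 64.5
```

Request:
send_rows([
  {"x": 0.2, "y": 0.1, "z": 0, "wx": 0, "wy": 0, "wz": 0, "hand": -1},
  {"x": 0.2, "y": 0.1, "z": 0, "wx": 0, "wy": 0, "wz": 0, "hand": -1},
  {"x": 0.2, "y": 0.1, "z": 0, "wx": 0, "wy": 0, "wz": 0, "hand": -1},
  {"x": 0.2, "y": 0.1, "z": 0, "wx": 0, "wy": 0, "wz": 0, "hand": -1},
  {"x": 0.1, "y": 0.05, "z": 0, "wx": 0, "wy": 0, "wz": 0, "hand": -1},
  {"x": 0, "y": 0, "z": 0, "wx": 0, "wy": 0, "wz": 0, "hand": -1},
  {"x": 0, "y": 0, "z": 0, "wx": 0, "wy": 0, "wz": 0, "hand": -1},
  {"x": 0, "y": 0, "z": 0, "wx": 0, "wy": 0, "wz": 0, "hand": -1},
  {"x": 0, "y": 0, "z": 0, "wx": 0, "wy": 0, "wz": 0, "hand": -1},
  {"x": 0, "y": 0, "z": 0, "wx": 0, "wy": 0, "wz": 0, "hand": -1},
])

```text
time: 6.48
tool_pos: [0.5988, -0.0005, 0.1877]
tool_rot: [-0.0, 0.709, 0.705, -0.0]
contact_force: [-0.3, 0.4, -1.5]
gripper_width: 0.683
grasp_force: 64.5
```

```bash
python3 - <<'E'
from h import *
s=manip.state();c=calibration("wrist");im=grab_frame("wrist");cv2.imwrite("pics/w5.png",im);s2=manip.state()
print(s["time"],s["tool_pos"],s2["tool_pos"],s["tool_rot"],s["grasp_force"])
hsv=cv2.cvtColor(im,cv2.COLOR_BGR2HSV);m=cv2.inRange(hsv,(5,80,100),(22,255,255))
for ct in cv2.findContours(m,0,1)[0]:
    if cv2.contourArea(ct)>800:
        e=cv2.fitEllipse(ct);print(cv2.boundingRect(ct),e,ray(c,e[0],.02))
print(proj(c,(.604,.087,.02)))
E
```

```text
6.4833 [ 5.98765425e-01 -4.81808857e-04  1.87696414e-01] [ 5.98843209e-01 -4.42382518e-04  1.87795801e-01] [-7.51325010e-05  7.09138218e-01  7.05069470e-01 -1.54959144e-04] 64.54511897871271
(271, 176, 55, 75) ((294.2477722167969, 208.62501525878906), (51.04801559448242, 70.04158782958984), 24.214811325073242) [0.5801687  0.00396036 0.02      ]
(266, 19, 112, 144) ((318.36932373046875, 89.14835357666016), (118.54964447021484, 162.9115753173828), 175.64297485351562) [0.60026264 0.09498646 0.02      ]
[323.38316404 100.393966  ]
```

View pics/w5.png

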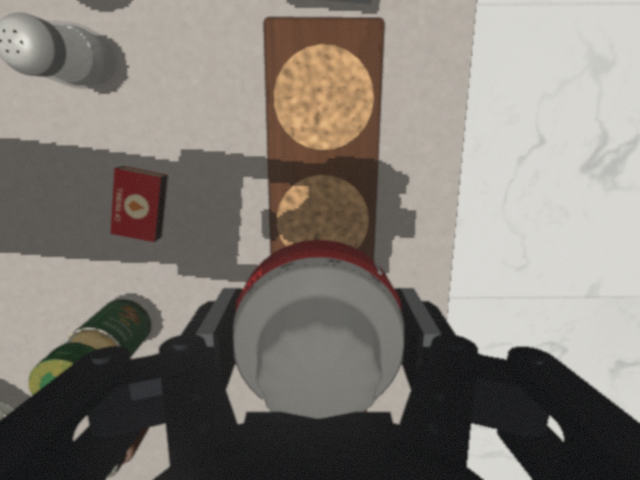

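Request:
send_rows([
  {"x": 0.2, "y": 0.017, "z": 0, "wx": 0, "wy": 0, "wz": 0, "hand": -1},
  {"x": 0.2, "y": 0.017, "z": 0, "wx": 0, "wy": 0, "wz": 0, "hand": -1},
  {"x": 0.13, "y": 0, "z": 0.05, "wx": 0, "wy": 0, "wz": 0, "hand": -1},
  {"x": 0.067, "y": 0, "z": 0.15, "wx": 0, "wy": 0, "wz": 0, "hand": -1},
  {"x": 0, "y": 0, "z": 0.2, "wx": 0, "wy": 0, "wz": 0, "hand": -1},
  {"x": 0, "y": 0, "z": 0.2, "wx": 0, "wy": 0, "wz": 0, "hand": -1},
  {"x": 0, "y": 0, "z": 0.2, "wx": 0, "wy": 0, "wz": 0, "hand": -1},
  {"x": 0, "y": 0, "z": 0.1, "wx": 0, "wy": 0, "wz": 0, "hand": -1},
  {"x": 0, "y": 0, "z": 0.05, "wx": 0, "wy": 0, "wz": 0, "hand": -1},
  {"x": 0, "y": 0, "z": 0, "wx": 0, "wy": 0, "wz": 0, "hand": -1},
])

```text
time: 7.37
tool_pos: [0.6031, 0.0895, 0.0431]
tool_rot: [-0.001, 0.709, 0.705, -0.001]
contact_force: [0.1, 0.4, -0.3]
gripper_width: 0.68
grasp_force: 64.5
```

```bash
python3 - <<'E'
from h import *
for i in range(3): grab_frame("side")
s=manip.state();print(s["time"],s["tool_pos"],s["tool_rot"])
E
```

```text
7.5167 [0.60617338 0.08981984 0.04732177] [0.00112664 0.70875577 0.70545203 0.00119682]
```

Request:
send_rows([
  {"x": -0.005, "y": -0.008, "z": 0.06, "wx": 0, "wy": 0, "wz": 0, "hand": -1},
  {"x": 0, "y": 0, "z": 0.05, "wx": 0, "wy": 0, "wz": 0, "hand": -1},
  {"x": 0, "y": 0, "z": 0.03, "wx": 0, "wy": 0, "wz": 0, "hand": -1},
  {"x": 0, "y": 0, "z": 0.015, "wx": 0, "wy": 0, "wz": 0, "hand": -1},
  {"x": 0, "y": 0, "z": 0, "wx": 0, "wy": 0, "wz": 0, "hand": -1},
  {"x": 0, "y": 0, "z": 0, "wx": 0, "wy": 0, "wz": 0, "hand": -1},
  {"x": 0, "y": 0, "z": 0, "wx": 0, "wy": 0, "wz": 0, "hand": -1},
  {"x": 0, "y": 0, "z": 0, "wx": 0, "wy": 0, "wz": 0, "hand": -1},
  {"x": 0, "y": 0, "z": 0, "wx": 0, "wy": 0, "wz": 0, "hand": -1},
  {"x": 0, "y": 0, "z": 0, "wx": 0, "wy": 0, "wz": 0, "hand": -1},
])

```text
time: 8.35
tool_pos: [0.6035, 0.0894, 0.0221]
tool_rot: [0.0, 0.709, 0.706, 0.0]
contact_force: [0.3, -0.1, -1.1]
gripper_width: 0.677
grasp_force: 64.5
```

Request:
send_rows([
  {"x": 0, "y": 0, "z": 0, "wx": 0, "wy": 0, "wz": 0, "hand": 1},
  {"x": 0, "y": 0, "z": 0, "wx": 0, "wy": 0, "wz": 0, "hand": 1},
  {"x": 0, "y": 0, "z": 0, "wx": 0, "wy": 0, "wz": 0, "hand": 1},
  {"x": 0, "y": 0, "z": 0, "wx": 0, "wy": 0, "wz": 0, "hand": 1},
  {"x": 0, "y": 0, "z": 0, "wx": 0, "wy": 0, "wz": 0, "hand": 1},
  {"x": 0, "y": 0, "z": 0, "wx": 0, "wy": 0, "wz": 0, "hand": 1},
  {"x": 0, "y": 0, "z": -0.1, "wx": 0, "wy": 0, "wz": 0, "hand": 1},
  {"x": 0, "y": 0, "z": -0.2, "wx": 0, "wy": 0, "wz": 0, "hand": 1},
  {"x": 0, "y": 0, "z": -0.25, "wx": 0, "wy": 0, "wz": 0, "hand": 1},
  {"x": 0, "y": 0, "z": -0.25, "wx": 0, "wy": 0, "wz": 0, "hand": 1},
])

```text
time: 9.18
tool_pos: [0.6024, 0.0893, 0.1422]
tool_rot: [-0.001, 0.709, 0.706, -0.001]
contact_force: [0.9, -0.2, -0.9]
gripper_width: 0.997
grasp_force: 0.0
```

Request:
send_rows([
  {"x": 0, "y": 0, "z": -0.25, "wx": 0, "wy": 0, "wz": 0, "hand": 1},
  {"x": 0, "y": 0, "z": -0.25, "wx": 0, "wy": 0, "wz": 0, "hand": 1},
  {"x": 0.13, "y": -0.18, "z": -0.1, "wx": 0, "wy": 0, "wz": 0, "hand": 1},
  {"x": 0.13, "y": -0.18, "z": -0.05, "wx": 0, "wy": 0, "wz": 0, "hand": 1},
  {"x": 0.13, "y": -0.18, "z": 0, "wx": 0, "wy": 0, "wz": 0, "hand": 1},
  {"x": 0.13, "y": -0.18, "z": 0, "wx": 0, "wy": 0, "wz": 0, "hand": 1},
  {"x": 0.13, "y": -0.18, "z": 0, "wx": 0, "wy": 0, "wz": 0, "hand": 1},
  {"x": 0.13, "y": -0.18, "z": 0, "wx": 0, "wy": 0, "wz": 0, "hand": 1},
  {"x": 0, "y": 0, "z": 0, "wx": 0, "wy": 0, "wz": 0, "hand": 1},
  {"x": 0, "y": 0, "z": 0, "wx": 0, "wy": 0, "wz": 0, "hand": 1},
])

```text
time: 10.02
tool_pos: [0.441, 0.2078, 0.2398]
tool_rot: [0.0, 0.708, 0.707, 0.0]
contact_force: [0.8, -0.0, -0.8]
gripper_width: 1.006
grasp_force: 0.0
```

```bash
python3 - <<'E'
from h import *
for i in range(3): sc=grab_frame("scene")
s=manip.state();c=calibration("wrist");im=grab_frame("wrist");cv2.imwrite("pics/w6.png",im);s2=manip.state()
print(s["time"],s["tool_pos"],s2["tool_pos"],s["tool_rot"])
print([proj(c,X) for X in((.440,.276,.15),(.44,.276,.125))])
cv2.imwrite("pics/v6.png",np.hstack([cv2.resize(im,(480,360)),cv2.resize(sc[140:320,160:320],(320,360),interpolation=2)]))
E
```

```text
10.1667 [0.44256078 0.2066147  0.23964798] [0.4427042  0.20648845 0.23958402] [1.80920399e-04 7.08862453e-01 7.05346715e-01 3.29648011e-05]
[array([311.62936037, 125.19654908]), array([312.22253369, 125.27958352])]
```

View pics/v6.png

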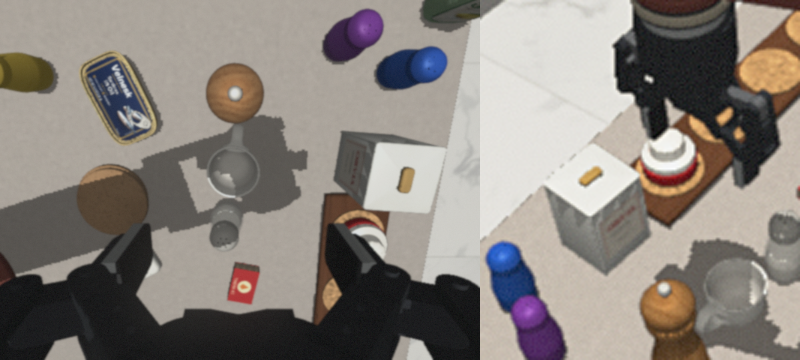

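The mill knob is at wrist pixel (313,125), matching the prediction, and the timer stands on pad_1. Next I'll grasp the mill.

Request:
send_rows([
  {"x": 0.16, "y": -0.007, "z": 0, "wx": 0, "wy": 0, "wz": 0, "hand": 1},
  {"x": 0.2, "y": 0, "z": 0, "wx": 0, "wy": 0, "wz": 0, "hand": 1},
  {"x": 0.106, "y": 0, "z": 0, "wx": 0, "wy": 0, "wz": 0, "hand": 1},
  {"x": 0, "y": 0, "z": 0.1, "wx": 0, "wy": 0, "wz": 0, "hand": 1},
  {"x": 0, "y": 0, "z": 0.15, "wx": 0, "wy": 0, "wz": 0, "hand": 1},
  {"x": 0, "y": 0, "z": 0.15, "wx": 0, "wy": 0, "wz": 0, "hand": 1},
  {"x": 0, "y": 0, "z": 0.1, "wx": 0, "wy": 0, "wz": 0, "hand": 1},
  {"x": 0, "y": 0, "z": 0, "wx": 0, "wy": 0, "wz": 0, "hand": 1},
  {"x": 0, "y": 0, "z": 0, "wx": 0, "wy": 0, "wz": 0, "hand": 1},
  {"x": 0, "y": 0, "z": 0, "wx": 0, "wy": 0, "wz": 0, "hand": 1},
])

```text
time: 11.05
tool_pos: [0.4423, 0.2768, 0.1657]
tool_rot: [0.0, 0.709, 0.705, 0.001]
contact_force: [-0.7, -0.3, -0.5]
gripper_width: 0.998
grasp_force: 0.0
```

```bash
python3 - <<'E'
from h import *
s=manip.state();c=calibration("wrist");im=grab_frame("wrist");cv2.imwrite("pics/w7.png",im)
print(s["time"],s["tool_pos"],s["tool_rot"])
hsv=cv2.cvtColor(im,cv2.COLOR_BGR2HSV);m=cv2.inRange(hsv,(3,70,60),(22,255,255));m[:,:200]=0;m[:,440:]=0
ct=max(cv2.findContours(m,0,1)[0],key=cv2.contourArea);x,y,w,h=cv2.boundingRect(ct);print(x,y,w,h,cv2.minEnclosingCircle(ct))
for z in(.125,):print(ray(c,cv2.minEnclosingCircle(ct)[0],z),proj(c,(.441,.276,z)))
E
```

```text
11.05 [0.44234508 0.27682688 0.1656982 ] [2.84053419e-04 7.08938613e-01 7.05269809e-01 6.77833873e-04]
265 183 96 131 ((311.0, 247.8153839111328), 65.30732727050781)
[0.43969495 0.28802658 0.125     ] [313.84351693 270.69206926]
```

Request:
send_rows([
  {"x": -0.004, "y": -0.006, "z": 0.1, "wx": 0, "wy": 0, "wz": 0, "hand": 1},
  {"x": 0, "y": 0, "z": 0.13, "wx": 0, "wy": 0, "wz": 0, "hand": 1},
  {"x": 0, "y": 0, "z": 0.13, "wx": 0, "wy": 0, "wz": 0, "hand": 1},
  {"x": 0, "y": 0, "z": 0.065, "wx": 0, "wy": 0, "wz": 0, "hand": 1},
  {"x": 0, "y": 0, "z": 0, "wx": 0, "wy": 0, "wz": 0, "hand": 1},
  {"x": 0, "y": 0, "z": 0, "wx": 0, "wy": 0, "wz": 0, "hand": 1},
  {"x": 0, "y": 0, "z": 0, "wx": 0, "wy": 0, "wz": 0, "hand": 1},
  {"x": 0, "y": 0, "z": 0, "wx": 0, "wy": 0, "wz": 0, "hand": 1},
  {"x": 0, "y": 0, "z": 0, "wx": 0, "wy": 0, "wz": 0, "hand": 1},
  {"x": 0, "y": 0, "z": 0, "wx": 0, "wy": 0, "wz": 0, "hand": 1},
])

```text
time: 11.93
tool_pos: [0.4409, 0.2766, 0.1018]
tool_rot: [0.0, 0.709, 0.706, 0.001]
contact_force: [-0.1, 0.3, -0.5]
gripper_width: 1.0
grasp_force: 0.0
```

```bash
python3 - <<'E'
from h import *
s=manip.state();c=calibration("wrist");im=grab_frame("wrist");cv2.imwrite("pics/w8.png",im)
print(s["time"],s["tool_pos"],s["tool_rot"])
print(proj(c,(.441,.276,.125)),proj(c,(.441,.276,.148)))
E
```

```text
11.9333 [0.44087144 0.27662295 0.10179675] [2.85996877e-04 7.08575549e-01 7.05634462e-01 7.84686491e-04]
[316.5153764  336.67373251] [316.37111693 378.60542455]
```

View pics/w8.png

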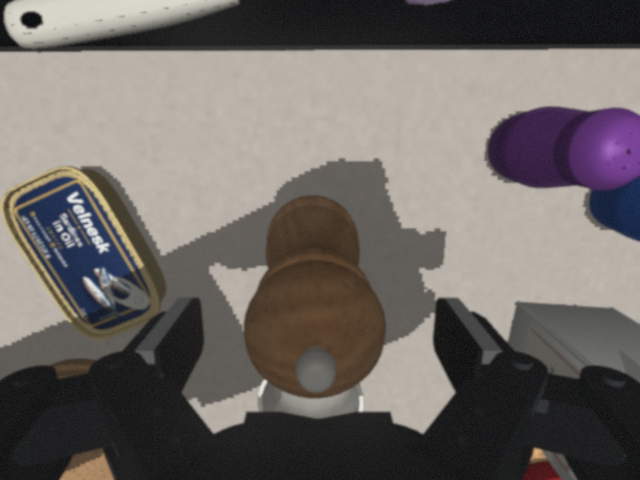

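The knob at (316,369) is about 2.5 mm further in +y than predicted, so I'll shift slightly, close and lift.

Request:
send_rows([
  {"x": 0.014, "y": 0, "z": 0, "wx": 0, "wy": 0, "wz": 0, "hand": 1},
  {"x": 0, "y": 0, "z": 0, "wx": 0, "wy": 0, "wz": 0, "hand": -1},
  {"x": 0, "y": 0, "z": 0, "wx": 0, "wy": 0, "wz": 0, "hand": -1},
  {"x": 0, "y": 0, "z": 0, "wx": 0, "wy": 0, "wz": 0, "hand": -1},
  {"x": 0, "y": 0, "z": 0, "wx": 0, "wy": 0, "wz": 0, "hand": -1},
  {"x": 0, "y": 0, "z": 0, "wx": 0, "wy": 0, "wz": 0, "hand": -1},
  {"x": 0, "y": 0, "z": 0, "wx": 0, "wy": 0, "wz": 0, "hand": -1},
  {"x": 0, "y": 0, "z": 0, "wx": 0, "wy": 0, "wz": 0, "hand": -1},
  {"x": 0, "y": 0, "z": 0, "wx": 0, "wy": 0, "wz": 0, "hand": -1},
  {"x": 0, "y": 0, "z": 0, "wx": 0, "wy": 0, "wz": 0, "hand": -1},
])

```text
time: 12.82
tool_pos: [0.4406, 0.2786, 0.1012]
tool_rot: [0.0, 0.709, 0.706, 0.0]
contact_force: [-1.3, 0.6, 4.3]
gripper_width: 0.538
grasp_force: 61.6
```

Request:
send_rows([
  {"x": 0, "y": 0, "z": -0.05, "wx": 0, "wy": 0, "wz": 0, "hand": -1},
  {"x": 0, "y": 0, "z": -0.1, "wx": 0, "wy": 0, "wz": 0, "hand": -1},
  {"x": 0, "y": 0, "z": -0.15, "wx": 0, "wy": 0, "wz": 0, "hand": -1},
  {"x": 0, "y": 0, "z": -0.15, "wx": 0, "wy": 0, "wz": 0, "hand": -1},
  {"x": 0, "y": 0, "z": -0.15, "wx": 0, "wy": 0, "wz": 0, "hand": -1},
  {"x": 0, "y": 0, "z": -0.15, "wx": 0, "wy": 0, "wz": 0, "hand": -1},
  {"x": 0, "y": 0, "z": -0.15, "wx": 0, "wy": 0, "wz": 0, "hand": -1},
  {"x": 0, "y": 0, "z": -0.1, "wx": 0, "wy": 0, "wz": 0, "hand": -1},
  {"x": 0, "y": 0, "z": 0, "wx": 0, "wy": 0, "wz": 0, "hand": -1},
  {"x": 0, "y": 0, "z": 0, "wx": 0, "wy": 0, "wz": 0, "hand": -1},
])

```text
time: 13.65
tool_pos: [0.4404, 0.2784, 0.2509]
tool_rot: [0.0, 0.709, 0.706, 0.0]
contact_force: [-0.2, 0.1, -1.9]
gripper_width: 0.534
grasp_force: 61.7
```

Request:
send_rows([
  {"x": -0.1, "y": 0.035, "z": 0, "wx": 0, "wy": 0, "wz": 0, "hand": -1},
  {"x": -0.2, "y": 0.07, "z": 0, "wx": 0, "wy": 0, "wz": 0, "hand": -1},
  {"x": -0.2, "y": 0.07, "z": 0, "wx": 0, "wy": 0, "wz": 0, "hand": -1},
  {"x": -0.2, "y": 0.07, "z": 0, "wx": 0, "wy": 0, "wz": 0, "hand": -1},
  {"x": -0.2, "y": 0.07, "z": 0, "wx": 0, "wy": 0, "wz": 0, "hand": -1},
  {"x": -0.2, "y": 0.07, "z": 0, "wx": 0, "wy": 0, "wz": 0, "hand": -1},
  {"x": -0.2, "y": 0.07, "z": 0, "wx": 0, "wy": 0, "wz": 0, "hand": -1},
  {"x": -0.2, "y": 0.07, "z": 0, "wx": 0, "wy": 0, "wz": 0, "hand": -1},
  {"x": -0.2, "y": 0.07, "z": 0, "wx": 0, "wy": 0, "wz": 0, "hand": -1},
  {"x": -0.2, "y": 0.07, "z": 0, "wx": 0, "wy": 0, "wz": 0, "hand": -1},
])

```text
time: 14.48
tool_pos: [0.5378, -0.0084, 0.2478]
tool_rot: [-0.002, 0.709, 0.706, -0.001]
contact_force: [-0.1, -0.0, -2.2]
gripper_width: 0.536
grasp_force: 61.7
```

Request:
send_rows([
  {"x": -0.2, "y": 0.07, "z": 0, "wx": 0, "wy": 0, "wz": 0, "hand": -1},
  {"x": -0.2, "y": 0.07, "z": 0, "wx": 0, "wy": 0, "wz": 0, "hand": -1},
  {"x": -0.2, "y": 0.07, "z": 0, "wx": 0, "wy": 0, "wz": 0, "hand": -1},
  {"x": -0.2, "y": 0.07, "z": 0, "wx": 0, "wy": 0, "wz": 0, "hand": -1},
  {"x": -0.17, "y": 0.07, "z": 0, "wx": 0, "wy": 0, "wz": 0, "hand": -1},
  {"x": -0.1, "y": 0.06, "z": 0, "wx": 0, "wy": 0, "wz": 0, "hand": -1},
  {"x": 0, "y": 0, "z": 0, "wx": 0, "wy": 0, "wz": 0, "hand": -1},
  {"x": 0, "y": 0, "z": 0, "wx": 0, "wy": 0, "wz": 0, "hand": -1},
  {"x": 0, "y": 0, "z": 0, "wx": 0, "wy": 0, "wz": 0, "hand": -1},
  {"x": 0, "y": 0, "z": 0, "wx": 0, "wy": 0, "wz": 0, "hand": -1},
])

```text
time: 15.32
tool_pos: [0.599, -0.1666, 0.2496]
tool_rot: [-0.001, 0.708, 0.706, -0.0]
contact_force: [0.0, 0.6, -2.4]
gripper_width: 0.537
grasp_force: 61.9
```

```bash
python3 - <<'E'
from h import *
cv2.imwrite("pics/s9.png",grab_frame("scene"))
s=manip.state();c=calibration("wrist");im=grab_frame("wrist");cv2.imwrite("pics/w9.png",im);s2=manip.state()
print(s["time"],s["tool_pos"],s2["tool_pos"],s["tool_rot"])
hsv=cv2.cvtColor(im,cv2.COLOR_BGR2HSV);m=cv2.inRange(hsv,(5,80,80),(22,255,255))
for ct in cv2.findContours(m,0,1)[0]:
    if cv2.contourArea(ct)>600:
        e=cv2.fitEllipse(ct);print(cv2.boundingRect(ct),e,ray(c,e[0],.02))
E
```

```text
15.3667 [ 0.59918677 -0.16661057  0.25010296] [ 0.59932949 -0.1667002   0.25046011] [-5.97353093e-04  7.08167686e-01  7.06044006e-01 -1.83431407e-04]
(252, 280, 133, 121) ((319.3028869628906, 337.2047424316406), (113.65091705322266, 126.97752380371094), 74.51934051513672) [ 0.60062474 -0.31578862  0.02      ]
(268, 0, 104, 244) ((318.01934814453125, 99.67080688476562), (107.17997741699219, 262.5558166503906), 3.979050397872925) [ 0.59996657 -0.07453483  0.02      ]
```

```bash
python3 - <<'E'
from h import *
c=calibration("wrist");im=cv2.imread("pics/w9.png")
hsv=cv2.cvtColor(im,cv2.COLOR_BGR2HSV)
for v in(120,150):
  m=cv2.morphologyEx(cv2.inRange(hsv,(5,70,v),(22,255,255)),cv2.MORPH_CLOSE,np.ones((5,5)))
  for ct in cv2.findContours(m,0,1)[0]:
    if cv2.contourArea(ct)>600:
        e=cv2.fitEllipse(cv2.convexHull(ct));print(v,cv2.boundingRect(ct),e,ray(c,e[0],.02))
print([proj(c,(.603,y,.02)) for y in(-.102,-.007)])
cv2.imwrite("pics/v9.png",np.hstack([cv2.resize(im,(480,360)),cv2.resize(cv2.imread("pics/s9.png")[60:240,240:400],(320,360),interpolation=2)]))
E
```

```text
120 (279, 86, 84, 87) ((320.2373046875, 129.19764709472656), (83.7335205078125, 85.94811248779297), 4.240911960601807) [ 0.60222564 -0.10048433  0.02      ]
120 (277, 0, 90, 65) ((321.0113220214844, 14.90980339050293), (89.99665069580078, 98.78569793701172), 179.7495880126953) [ 0.60302342 -0.00583857  0.02      ]
150 (280, 87, 82, 69) ((322.3587646484375, 122.8443603515625), (68.35838317871094, 83.2511215209961), 111.2571792602539) [ 0.60418689 -0.09484821  0.02      ]
150 (278, 0, 88, 64) ((321.2569885253906, 15.201791763305664), (87.58479309082031, 96.5615463256836), 3.1332476139068604) [ 0.60323421 -0.00606381  0.02      ]
[array([321.07609068, 130.89260231]), array([320.98523911,  16.41874444])]
```

View pics/v9.png

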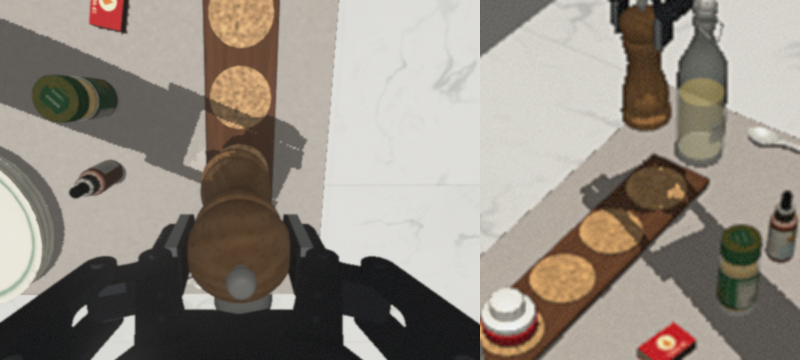

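The mill hangs upright, and pads 2 and 3 measure (0.603,−0.006) and (0.6025,−0.101). Carrying it to pad_4 at (0.6015,−0.1965).

Request:
send_rows([
  {"x": -0.1, "y": 0.012, "z": 0, "wx": 0, "wy": 0, "wz": 0, "hand": -1},
  {"x": -0.1, "y": 0, "z": 0, "wx": 0, "wy": 0, "wz": 0, "hand": -1},
  {"x": 0, "y": 0, "z": 0, "wx": 0, "wy": 0, "wz": 0, "hand": -1},
  {"x": 0, "y": 0, "z": 0.13, "wx": 0, "wy": 0, "wz": 0, "hand": -1},
  {"x": 0, "y": 0, "z": 0.15, "wx": 0, "wy": 0, "wz": 0, "hand": -1},
  {"x": 0, "y": 0, "z": 0.15, "wx": 0, "wy": 0, "wz": 0, "hand": -1},
  {"x": 0, "y": 0, "z": 0.15, "wx": 0, "wy": 0, "wz": 0, "hand": -1},
  {"x": 0, "y": 0, "z": 0.1, "wx": 0, "wy": 0, "wz": 0, "hand": -1},
  {"x": 0, "y": 0, "z": 0.05, "wx": 0, "wy": 0, "wz": 0, "hand": -1},
  {"x": 0, "y": 0, "z": 0, "wx": 0, "wy": 0, "wz": 0, "hand": -1},
])

```text
time: 16.25
tool_pos: [0.6002, -0.1975, 0.1389]
tool_rot: [-0.002, 0.709, 0.705, -0.001]
contact_force: [0.2, 0.7, -2.8]
gripper_width: 0.534
grasp_force: 61.9
```

```bash
python3 - <<'E'
from h import *
for i in range(5): sc=grab_frame("scene")
s=manip.state();print(s["time"],s["tool_pos"],s["tool_rot"])
c=calibration("wrist");print("spice lid n/a")
E
```

```text
16.5 [ 0.60251968 -0.19828192  0.14350296] [1.62888615e-03 7.08570136e-01 7.05638259e-01 5.97545838e-04]
spice lid n/a
```

Request:
send_rows([
  {"x": 0.009, "y": 0, "z": 0.05, "wx": 0, "wy": 0, "wz": 0, "hand": -1},
  {"x": 0, "y": 0, "z": 0.04, "wx": 0, "wy": 0, "wz": 0, "hand": -1},
  {"x": 0, "y": 0, "z": 0.02, "wx": 0, "wy": 0, "wz": 0, "hand": -1},
  {"x": 0, "y": 0, "z": 0.01, "wx": 0, "wy": 0, "wz": 0, "hand": -1},
  {"x": 0, "y": 0, "z": 0, "wx": 0, "wy": 0, "wz": 0, "hand": -1},
  {"x": 0, "y": 0, "z": 0, "wx": 0, "wy": 0, "wz": 0, "hand": -1},
  {"x": 0, "y": 0, "z": 0, "wx": 0, "wy": 0, "wz": 0, "hand": -1},
  {"x": 0, "y": 0, "z": 0, "wx": 0, "wy": 0, "wz": 0, "hand": -1},
  {"x": 0, "y": 0, "z": 0, "wx": 0, "wy": 0, "wz": 0, "hand": -1},
  {"x": 0, "y": 0, "z": 0, "wx": 0, "wy": 0, "wz": 0, "hand": -1},
])

```text
time: 17.33
tool_pos: [0.6015, -0.1964, 0.1235]
tool_rot: [0.0, 0.709, 0.706, 0.0]
contact_force: [0.0, -0.4, -2.2]
gripper_width: 0.539
grasp_force: 61.9
```

Request:
send_rows([
  {"x": 0, "y": 0, "z": 0.005, "wx": 0, "wy": 0, "wz": 0, "hand": -1},
  {"x": 0, "y": 0, "z": 0.005, "wx": 0, "wy": 0, "wz": 0, "hand": -1},
  {"x": 0, "y": 0, "z": 0.003, "wx": 0, "wy": 0, "wz": 0, "hand": -1},
  {"x": 0, "y": 0, "z": 0, "wx": 0, "wy": 0, "wz": 0, "hand": -1},
  {"x": 0, "y": 0, "z": 0, "wx": 0, "wy": 0, "wz": 0, "hand": -1},
  {"x": 0, "y": 0, "z": 0, "wx": 0, "wy": 0, "wz": 0, "hand": -1},
  {"x": 0, "y": 0, "z": 0, "wx": 0, "wy": 0, "wz": 0, "hand": 1},
  {"x": 0, "y": 0, "z": 0, "wx": 0, "wy": 0, "wz": 0, "hand": 1},
  {"x": 0, "y": 0, "z": 0, "wx": 0, "wy": 0, "wz": 0, "hand": 1},
  {"x": 0, "y": 0, "z": 0, "wx": 0, "wy": 0, "wz": 0, "hand": 1},
])

```text
time: 18.17
tool_pos: [0.6016, -0.1965, 0.1218]
tool_rot: [0.0, 0.709, 0.706, 0.0]
contact_force: [-0.4, 0.3, -0.2]
gripper_width: 1.002
grasp_force: 0.0
```

Request:
send_rows([
  {"x": 0, "y": 0, "z": -0.15, "wx": 0, "wy": 0, "wz": 0, "hand": 1},
  {"x": 0, "y": 0, "z": -0.2, "wx": 0, "wy": 0, "wz": 0, "hand": 1},
  {"x": 0, "y": 0, "z": -0.2, "wx": 0, "wy": 0, "wz": 0, "hand": 1},
  {"x": 0, "y": 0, "z": -0.2, "wx": 0, "wy": 0, "wz": 0, "hand": 1},
  {"x": 0.03, "y": -0.2, "z": -0.1, "wx": 0, "wy": 0, "wz": 0, "hand": 1},
  {"x": 0.03, "y": -0.2, "z": 0, "wx": 0, "wy": 0, "wz": 0, "hand": 1},
  {"x": 0.03, "y": -0.2, "z": 0, "wx": 0, "wy": 0, "wz": 0, "hand": 1},
  {"x": 0.03, "y": -0.2, "z": 0, "wx": 0, "wy": 0, "wz": 0, "hand": 1},
  {"x": 0.03, "y": -0.2, "z": 0, "wx": 0, "wy": 0, "wz": 0, "hand": 1},
  {"x": 0.03, "y": -0.19, "z": 0, "wx": 0, "wy": 0, "wz": 0, "hand": 1},
])

```text
time: 19.0
tool_pos: [0.4216, -0.1683, 0.2489]
tool_rot: [0.0, 0.709, 0.706, -0.0]
contact_force: [-0.1, -0.7, 1.1]
gripper_width: 1.0
grasp_force: 0.0
```

```bash
python3 - <<'E'
from h import *
for i in range(8): sc=grab_frame("scene")
s=manip.state();c=calibration("wrist");im=grab_frame("wrist");cv2.imwrite("pics/w10.png",im);s2=manip.state()
print(s["time"],s["tool_pos"],s2["tool_pos"],s["tool_rot"])
hsv=cv2.cvtColor(im,cv2.COLOR_BGR2HSV);m=cv2.inRange(hsv,(25,70,30),(80,255,255));m[300:]=0
for ct in cv2.findContours(m,0,1)[0]:
    if cv2.contourArea(ct)>400:
        u,r=cv2.minEnclosingCircle(ct);print(cv2.boundingRect(ct),u,r,ray(c,u,.106))
print(proj(c,(.4236,-.0997,.106)),proj(c,(.4236,-.0997,.0)))
cv2.imwrite("pics/v10.png",np.hstack([cv2.resize(im,(480,360)),cv2.resize(sc[60:240,240:400],(320,360),interpolation=2)]))
E
```

```text
19.4 [ 0.42377784 -0.16881873  0.24900271] [ 0.42370154 -0.16878133  0.24888453] [-2.84629575e-05  7.08432791e-01  7.05778278e-01  4.36537755e-05]
(288, 96, 61, 63) (317.6439208984375, 126.91679382324219) 31.22226333618164 [ 0.42450771 -0.10050149  0.106     ]
[316.35346472 125.74286258] [316.75817938 125.85426785]
```

View pics/v10.png

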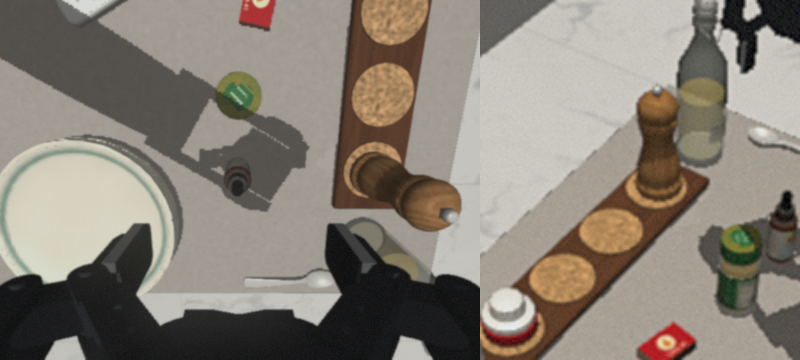

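The mill stands centred on pad_4. The spice lid is a circle at (317.6,126.9), giving (0.4245,−0.1005).

Request:
send_rows([
  {"x": 0.155, "y": 0.003, "z": 0, "wx": 0, "wy": 0, "wz": 0, "hand": 1},
  {"x": 0.2, "y": 0, "z": 0, "wx": 0, "wy": 0, "wz": 0, "hand": 1},
  {"x": 0.1, "y": 0, "z": 0, "wx": 0, "wy": 0, "wz": 0, "hand": 1},
  {"x": 0, "y": 0, "z": 0.15, "wx": 0, "wy": 0, "wz": 0, "hand": 1},
  {"x": 0, "y": 0, "z": 0.2, "wx": 0, "wy": 0, "wz": 0, "hand": 1},
  {"x": 0, "y": 0, "z": 0.2, "wx": 0, "wy": 0, "wz": 0, "hand": 1},
  {"x": 0, "y": 0, "z": 0.2, "wx": 0, "wy": 0, "wz": 0, "hand": 1},
  {"x": 0, "y": 0, "z": 0.1, "wx": 0, "wy": 0, "wz": 0, "hand": 1},
  {"x": 0, "y": 0, "z": 0, "wx": 0, "wy": 0, "wz": 0, "hand": 1},
  {"x": 0, "y": 0, "z": 0, "wx": 0, "wy": 0, "wz": 0, "hand": 1},
])

```text
time: 20.28
tool_pos: [0.4236, -0.1001, 0.1207]
tool_rot: [-0.001, 0.708, 0.706, -0.0]
contact_force: [0.0, 0.1, -0.5]
gripper_width: 1.004
grasp_force: 0.0
```

```bash
cat > spice.py <<'E'
from h import *
for i in range(6): grab_frame("side")
s=manip.state();c=calibration("wrist");im=grab_frame("wrist");cv2.imwrite("pics/w11.png",im);s2=manip.state()
print(s["time"],s["tool_pos"],s2["tool_pos"],s["tool_rot"])
hsv=cv2.cvtColor(im,cv2.COLOR_BGR2HSV);m=cv2.inRange(hsv,(20,70,30),(85,255,255))
for ct in cv2.findContours(m,0,1)[0]:
    if cv2.contourArea(ct)>400:
        u,r=cv2.minEnclosingCircle(ct);x,y,w,h=cv2.boundingRect(ct)
        print((x,y,w,h),u,r,ray(c,u,.106))
        d=c["R"]@s["tool_pos"]
        b=y+h; print("bottom edge y@.106",ray(c,(x+w/2,b),.106)[1]+.023)
E
python3 spice.py
```

```text
20.5833 [ 0.42475647 -0.1008162   0.12297773] [ 0.42452012 -0.10071228  0.12267476] [1.33129118e-03 7.08578997e-01 7.05630030e-01 5.41334259e-04]
(267, 220, 98, 111) (317.4303894042969, 275.12640380859375) 55.39333724975586 [ 0.42524561 -0.09472724  0.106     ]
bottom edge y@.106 -0.09903308869281383
```

Request:
send_rows([
  {"x": 0.007, "y": 0.003, "z": 0.1, "wx": 0, "wy": 0, "wz": 0, "hand": 1},
  {"x": 0, "y": 0, "z": 0.15, "wx": 0, "wy": 0, "wz": 0, "hand": 1},
  {"x": 0, "y": 0, "z": 0.12, "wx": 0, "wy": 0, "wz": 0, "hand": 1},
  {"x": 0, "y": 0, "z": 0.06, "wx": 0, "wy": 0, "wz": 0, "hand": 1},
  {"x": 0, "y": 0, "z": 0, "wx": 0, "wy": 0, "wz": 0, "hand": 1},
  {"x": 0, "y": 0, "z": 0, "wx": 0, "wy": 0, "wz": 0, "hand": 1},
  {"x": 0, "y": 0, "z": 0, "wx": 0, "wy": 0, "wz": 0, "hand": 1},
  {"x": 0, "y": 0, "z": 0, "wx": 0, "wy": 0, "wz": 0, "hand": 1},
  {"x": 0, "y": 0, "z": 0, "wx": 0, "wy": 0, "wz": 0, "hand": 1},
  {"x": 0, "y": 0, "z": 0, "wx": 0, "wy": 0, "wz": 0, "hand": 1},
])

```text
time: 21.47
tool_pos: [0.4248, -0.0996, 0.0578]
tool_rot: [0.001, 0.709, 0.706, 0.0]
contact_force: [-0.9, 0.2, 0.3]
gripper_width: 0.999
grasp_force: 0.0
```

```bash
python3 spice.py
```

```text
21.7667 [ 0.42421295 -0.09938097  0.05692899] [ 0.42415518 -0.09932879  0.05684997] [7.50113757e-05 7.08603000e-01 7.05607385e-01 2.36367856e-05]
(241, 266, 153, 153) (316.9101257324219, 354.31365966796875) 88.59789276123047 [ 0.42457657 -0.0901495   0.106     ]
bottom edge y@.106 -0.08821519090551086
```

Request:
send_rows([
  {"x": 0, "y": 0, "z": 0, "wx": 0, "wy": 0, "wz": 0, "hand": -1},
  {"x": 0, "y": 0, "z": 0, "wx": 0, "wy": 0, "wz": 0, "hand": -1},
  {"x": 0, "y": 0, "z": 0, "wx": 0, "wy": 0, "wz": 0, "hand": -1},
  {"x": 0, "y": 0, "z": 0, "wx": 0, "wy": 0, "wz": 0, "hand": -1},
  {"x": 0, "y": 0, "z": 0, "wx": 0, "wy": 0, "wz": 0, "hand": -1},
  {"x": 0, "y": 0, "z": 0, "wx": 0, "wy": 0, "wz": 0, "hand": -1},
  {"x": 0, "y": 0, "z": 0, "wx": 0, "wy": 0, "wz": 0, "hand": -1},
  {"x": 0, "y": 0, "z": 0, "wx": 0, "wy": 0, "wz": 0, "hand": -1},
  {"x": 0, "y": 0, "z": 0, "wx": 0, "wy": 0, "wz": 0, "hand": -1},
  {"x": 0, "y": 0, "z": 0, "wx": 0, "wy": 0, "wz": 0, "hand": -1},
])

```text
time: 22.65
tool_pos: [0.4245, -0.0995, 0.0572]
tool_rot: [0.0, 0.709, 0.706, 0.0]
contact_force: [-0.6, 0.5, 3.7]
gripper_width: 0.516
grasp_force: 61.6
```

Request:
send_rows([
  {"x": 0, "y": 0, "z": -0.05, "wx": 0, "wy": 0, "wz": 0, "hand": -1},
  {"x": 0, "y": 0, "z": -0.1, "wx": 0, "wy": 0, "wz": 0, "hand": -1},
  {"x": 0, "y": 0, "z": -0.15, "wx": 0, "wy": 0, "wz": 0, "hand": -1},
  {"x": 0, "y": 0, "z": -0.15, "wx": 0, "wy": 0, "wz": 0, "hand": -1},
  {"x": 0, "y": 0, "z": -0.15, "wx": 0, "wy": 0, "wz": 0, "hand": -1},
  {"x": 0, "y": 0, "z": -0.1, "wx": 0, "wy": 0, "wz": 0, "hand": -1},
  {"x": 0, "y": 0, "z": 0, "wx": 0, "wy": 0, "wz": 0, "hand": -1},
  {"x": 0, "y": 0, "z": 0, "wx": 0, "wy": 0, "wz": 0, "hand": -1},
  {"x": 0, "y": 0, "z": 0, "wx": 0, "wy": 0, "wz": 0, "hand": -1},
  {"x": 0, "y": 0, "z": 0, "wx": 0, "wy": 0, "wz": 0, "hand": -1},
])

```text
time: 23.48
tool_pos: [0.423, -0.0989, 0.1598]
tool_rot: [-0.002, 0.709, 0.706, -0.001]
contact_force: [0.8, -1.0, 0.4]
gripper_width: 0.516
grasp_force: 61.3
```

```bash
python3 spice.py
```

```text
23.7833 [ 0.42392579 -0.09924216  0.16129389] [ 0.42403679 -0.09929923  0.16150304] [-4.70367622e-04  7.08596024e-01  7.05614212e-01 -1.91443164e-04]
(241, 265, 156, 154) (317.78558349609375, 354.0084228515625) 89.02645111083984 [ 0.42419895 -0.15691298  0.106     ]
bottom edge y@.106 -0.1788439281654773
(317, 234, 45, 32) (339.5, 249.0) 25.124788284301758 [ 0.43604135 -0.09339561  0.106     ]
bottom edge y@.106 -0.0800152710841387
```

Request:
send_rows([
  {"x": 0, "y": 0.15, "z": 0, "wx": 0, "wy": 0, "wz": 0, "hand": -1},
  {"x": 0, "y": 0.2, "z": 0, "wx": 0, "wy": 0, "wz": 0, "hand": -1},
  {"x": 0, "y": 0.2, "z": 0, "wx": 0, "wy": 0, "wz": 0, "hand": -1},
  {"x": 0, "y": 0.2, "z": 0, "wx": 0, "wy": 0, "wz": 0, "hand": -1},
  {"x": -0.007, "y": 0.2, "z": 0, "wx": 0, "wy": 0, "wz": 0, "hand": -1},
  {"x": 0, "y": 0.15, "z": 0, "wx": 0, "wy": 0, "wz": 0, "hand": -1},
  {"x": 0, "y": 0.09, "z": 0, "wx": 0, "wy": 0, "wz": 0, "hand": -1},
  {"x": 0, "y": 0, "z": 0, "wx": 0, "wy": 0, "wz": 0, "hand": -1},
  {"x": 0, "y": 0, "z": 0, "wx": 0, "wy": 0, "wz": 0, "hand": -1},
  {"x": 0, "y": 0, "z": 0, "wx": 0, "wy": 0, "wz": 0, "hand": -1},
])

```text
time: 24.67
tool_pos: [0.6019, -0.1011, 0.1614]
tool_rot: [-0.001, 0.709, 0.706, -0.0]
contact_force: [0.8, 0.4, 0.1]
gripper_width: 0.517
grasp_force: 61.5
```

Request:
send_rows([
  {"x": 0, "y": 0, "z": 0.1, "wx": 0, "wy": 0, "wz": 0, "hand": -1},
  {"x": 0, "y": 0, "z": 0.15, "wx": 0, "wy": 0, "wz": 0, "hand": -1},
  {"x": 0, "y": 0, "z": 0.12, "wx": 0, "wy": 0, "wz": 0, "hand": -1},
  {"x": 0, "y": 0, "z": 0.06, "wx": 0, "wy": 0, "wz": 0, "hand": -1},
  {"x": 0, "y": 0, "z": 0.03, "wx": 0, "wy": 0, "wz": 0, "hand": -1},
  {"x": 0, "y": 0, "z": 0, "wx": 0, "wy": 0, "wz": 0, "hand": -1},
  {"x": 0, "y": 0, "z": 0, "wx": 0, "wy": 0, "wz": 0, "hand": -1},
  {"x": 0, "y": 0, "z": 0, "wx": 0, "wy": 0, "wz": 0, "hand": -1},
  {"x": 0, "y": 0, "z": 0, "wx": 0, "wy": 0, "wz": 0, "hand": -1},
  {"x": 0, "y": 0, "z": 0, "wx": 0, "wy": 0, "wz": 0, "hand": -1},
])

```text
time: 25.5
tool_pos: [0.6034, -0.1013, 0.0941]
tool_rot: [0.001, 0.709, 0.706, 0.0]
contact_force: [-0.1, -0.6, -0.6]
gripper_width: 0.518
grasp_force: 61.5
```

```bash
python3 spice.py
```

```text
25.8 [ 0.60271616 -0.1011439   0.09292077] [ 0.60267446 -0.10114518  0.09286509] [3.42727004e-05 7.08584337e-01 7.05626130e-01 1.66811487e-05]
(241, 265, 155, 155) (318.0, 354.0943908691406) 89.14500427246094 [ 0.60331668 -0.11501166  0.106     ]
bottom edge y@.106 -0.12182140850106327
(290, 227, 76, 49) (328.9868469238281, 255.59210205078125) 39.16080856323242 [ 0.60732151 -0.0758695   0.106     ]
bottom edge y@.106 -0.06050761219055247
```

Down 15.5 mm more, then release.

Request:
send_rows([
  {"x": 0, "y": 0, "z": 0.04, "wx": 0, "wy": 0, "wz": 0, "hand": -1},
  {"x": 0, "y": 0, "z": 0.03, "wx": 0, "wy": 0, "wz": 0, "hand": -1},
  {"x": 0, "y": 0, "z": 0.02, "wx": 0, "wy": 0, "wz": 0, "hand": -1},
  {"x": 0, "y": 0, "z": 0.01, "wx": 0, "wy": 0, "wz": 0, "hand": -1},
  {"x": 0, "y": 0, "z": 0.003, "wx": 0, "wy": 0, "wz": 0, "hand": -1},
  {"x": 0, "y": 0, "z": 0, "wx": 0, "wy": 0, "wz": 0, "hand": -1},
  {"x": 0, "y": 0, "z": 0, "wx": 0, "wy": 0, "wz": 0, "hand": -1},
  {"x": 0, "y": 0, "z": 0, "wx": 0, "wy": 0, "wz": 0, "hand": -1},
  {"x": 0, "y": 0, "z": 0, "wx": 0, "wy": 0, "wz": 0, "hand": -1},
  {"x": 0, "y": 0, "z": 0, "wx": 0, "wy": 0, "wz": 0, "hand": -1},
])

```text
time: 26.68
tool_pos: [0.6027, -0.1011, 0.0774]
tool_rot: [0.0, 0.709, 0.706, 0.0]
contact_force: [-0.7, -0.5, -0.6]
gripper_width: 0.516
grasp_force: 61.5
```

Request:
send_rows([
  {"x": 0, "y": 0, "z": 0, "wx": 0, "wy": 0, "wz": 0, "hand": 1},
  {"x": 0, "y": 0, "z": 0, "wx": 0, "wy": 0, "wz": 0, "hand": 1},
  {"x": 0, "y": 0, "z": 0, "wx": 0, "wy": 0, "wz": 0, "hand": 1},
  {"x": 0, "y": 0, "z": 0, "wx": 0, "wy": 0, "wz": 0, "hand": 1},
  {"x": 0, "y": 0, "z": 0, "wx": 0, "wy": 0, "wz": 0, "hand": 1},
  {"x": 0, "y": 0, "z": 0, "wx": 0, "wy": 0, "wz": 0, "hand": 1},
  {"x": 0, "y": 0, "z": -0.1, "wx": 0, "wy": 0, "wz": 0, "hand": 1},
  {"x": 0, "y": 0, "z": -0.2, "wx": 0, "wy": 0, "wz": 0, "hand": 1},
  {"x": 0, "y": 0, "z": -0.25, "wx": 0, "wy": 0, "wz": 0, "hand": 1},
  {"x": 0, "y": 0, "z": -0.25, "wx": 0, "wy": 0, "wz": 0, "hand": 1},
])

```text
time: 27.52
tool_pos: [0.6017, -0.1009, 0.1975]
tool_rot: [-0.001, 0.709, 0.706, -0.001]
contact_force: [0.3, 0.3, -0.1]
gripper_width: 0.998
grasp_force: 0.0
```

Request:
send_rows([
  {"x": 0, "y": 0, "z": -0.25, "wx": 0, "wy": 0, "wz": 0, "hand": 1},
  {"x": 0.16, "y": -0.19, "z": -0.1, "wx": 0, "wy": 0, "wz": 0, "hand": 1},
  {"x": 0.16, "y": -0.19, "z": 0, "wx": 0, "wy": 0, "wz": 0, "hand": 1},
  {"x": 0.16, "y": -0.19, "z": 0, "wx": 0, "wy": 0, "wz": 0, "hand": 1},
  {"x": 0.16, "y": -0.19, "z": 0, "wx": 0, "wy": 0, "wz": 0, "hand": 1},
  {"x": 0.16, "y": -0.19, "z": 0, "wx": 0, "wy": 0, "wz": 0, "hand": 1},
  {"x": 0.16, "y": -0.19, "z": 0, "wx": 0, "wy": 0, "wz": 0, "hand": 1},
  {"x": 0, "y": 0, "z": 0, "wx": 0, "wy": 0, "wz": 0, "hand": 1},
  {"x": 0, "y": 0, "z": 0, "wx": 0, "wy": 0, "wz": 0, "hand": 1},
  {"x": 0, "y": 0, "z": 0, "wx": 0, "wy": 0, "wz": 0, "hand": 1},
])

```text
time: 28.35
tool_pos: [0.4326, 0.0435, 0.2503]
tool_rot: [0.001, 0.708, 0.706, 0.0]
contact_force: [-0.1, -0.7, -0.0]
gripper_width: 1.003
grasp_force: 0.0
```

```bash
python3 - <<'E'
from h import *
for i in range(6): grab_frame("side")
s=manip.state();c=calibration("wrist");im=grab_frame("wrist");cv2.imwrite("pics/w12.png",im);s2=manip.state()
print(s["time"],s["tool_pos"],s2["tool_pos"],s["tool_rot"])
p=proj(c,(.4288,.1132,.08));print(p)
x0,y0=int(p[0])-60,max(0,int(p[1])-60);g=im[y0:y0+120,x0:x0+120]
big=cv2.GaussianBlur(cv2.cvtColor(cv2.resize(g,None,fx=3,fy=3,interpolation=2),cv2.COLOR_BGR2GRAY),(5,5),0)
h=cv2.HoughCircles(big,cv2.HOUGH_GRADIENT_ALT,1.5,5,param1=60,param2=.4,minRadius=45,maxRadius=110)
if h is not None:
    for q in h[0][:6]:
        uv=q[:2]/3+(x0,y0);print(uv,q[2]/3,ray(c,uv,.073),ray(c,uv,.06))
sc=grab_frame("scene")
cv2.imwrite("pics/v12.png",np.hstack([cv2.resize(g,(480,480),interpolation=2),cv2.resize(sc[60:240,240:360],(320,480),interpolation=2)]))
E
```

```text
28.65 [0.43275735 0.04301001 0.24973155] [0.43267565 0.04311962 0.24973528] [-2.72534671e-04  7.08995074e-01  7.05213329e-01 -2.68225695e-04]
[311.60323938 124.41127   ]
[308.5 120. ] 22.178635 [0.42627867 0.11657701 0.073     ] [0.42596975 0.11676795 0.06      ]
[308.5 120. ] 17.41191 [0.42627867 0.11657701 0.073     ] [0.42596975 0.11676795 0.06      ]
```

View pics/v12.png

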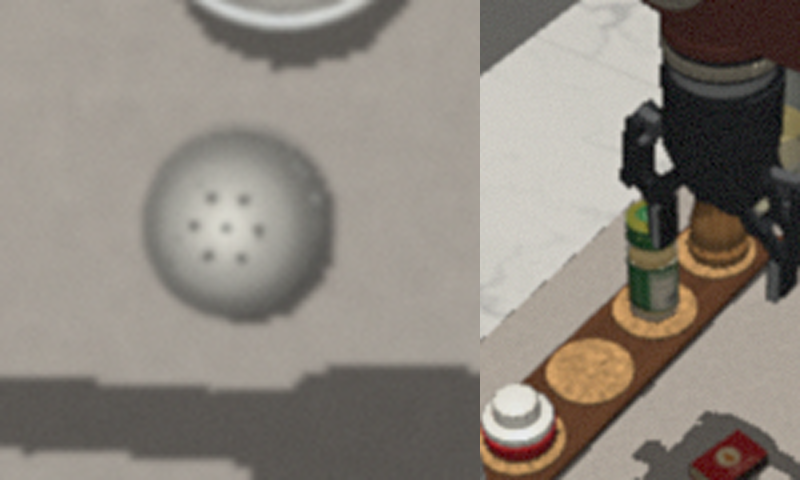

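The salt cap holes are centred at (307.5,121) and the body circle at (308.5,120), giving (0.426,0.116). The jar stands centred on pad_3.

Request:
send_rows([
  {"x": 0.16, "y": -0.022, "z": 0, "wx": 0, "wy": 0, "wz": 0, "hand": 1},
  {"x": 0.2, "y": -0.022, "z": 0, "wx": 0, "wy": 0, "wz": 0, "hand": 1},
  {"x": 0.127, "y": 0, "z": 0.05, "wx": 0, "wy": 0, "wz": 0, "hand": 1},
  {"x": 0, "y": 0, "z": 0.15, "wx": 0, "wy": 0, "wz": 0, "hand": 1},
  {"x": 0, "y": 0, "z": 0.2, "wx": 0, "wy": 0, "wz": 0, "hand": 1},
  {"x": 0, "y": 0, "z": 0.2, "wx": 0, "wy": 0, "wz": 0, "hand": 1},
  {"x": 0, "y": 0, "z": 0.2, "wx": 0, "wy": 0, "wz": 0, "hand": 1},
  {"x": 0, "y": 0, "z": 0.15, "wx": 0, "wy": 0, "wz": 0, "hand": 1},
  {"x": 0, "y": 0, "z": 0.05, "wx": 0, "wy": 0, "wz": 0, "hand": 1},
  {"x": 0, "y": 0, "z": 0, "wx": 0, "wy": 0, "wz": 0, "hand": 1},
])

```text
time: 29.58
tool_pos: [0.4243, 0.1164, 0.0975]
tool_rot: [-0.002, 0.709, 0.706, -0.002]
contact_force: [-0.8, 0.5, 0.0]
gripper_width: 1.0
grasp_force: 0.0
```

```bash
cat > salt.py <<'E'
from h import *
for i in range(6): grab_frame("side")
s=manip.state();c=calibration("wrist");im=grab_frame("wrist");s2=manip.state()
print(s["time"],s["tool_pos"],s2["tool_pos"],s["tool_rot"])
p=proj(c,(.426,.116,.08));print(p,proj(c,(.426,.116,.09)))
x0,y0=int(p[0])-80,int(p[1])-80;g=im[y0:y0+160,x0:x0+160]
big=cv2.GaussianBlur(cv2.cvtColor(cv2.resize(g,None,fx=3,fy=3,interpolation=2),cv2.COLOR_BGR2GRAY),(5,5),0)
h=cv2.HoughCircles(big,cv2.HOUGH_GRADIENT_ALT,1.5,5,param1=60,param2=.4,minRadius=60,maxRadius=200)
if h is not None:
    for q in h[0][:6]:
        uv=q[:2]/3+(x0,y0);print(uv,q[2]/3,ray(c,uv,.077))
bh=cv2.morphologyEx(cv2.cvtColor(im,cv2.COLOR_BGR2GRAY),cv2.MORPH_BLACKHAT,np.ones((7,7)))
m=(bh>25).astype('uint8');n,l,st,ce=cv2.connectedComponentsWithStats(m)
pp=proj(c,(.426,.116,.09));k=[i for i in range(1,n) if 3<st[i,4]<60 and np.hypot(*(ce[i]-pp))<30]
print("holes",[ (ce[i].round(1).tolist(),st[i,4]) for i in k], ray(c,ce[k].mean(0),.089) if k else None)
E
python3 salt.py
```

```text
29.8833 [0.4274244  0.11678086 0.1019318 ] [0.42715872 0.11675044 0.10160945] [0.00112431 0.70860694 0.70560114 0.00140476]
[313.25197052 285.30151303] [313.06875748 294.4679381 ]
[314.  276.5] 37.012615 [0.42634367 0.11908645 0.077     ]
[310.5 281.5] 33.738754 [0.42471073 0.11662484 0.077     ]
holes [([306.0, 281.0], np.int32(9)), ([320.0, 282.0], np.int32(9)), ([298.3, 292.0], np.int32(7)), ([312.0, 293.5], np.int32(8)), ([326.0, 293.5], np.int32(8)), ([304.9, 302.9], np.int32(8)), ([318.2, 303.8], np.int32(6))] [0.42561485 0.1163918  0.089     ]
```

Request:
send_rows([
  {"x": 0, "y": -0.006, "z": 0.1, "wx": 0, "wy": 0, "wz": 0, "hand": 1},
  {"x": 0, "y": 0, "z": 0.15, "wx": 0, "wy": 0, "wz": 0, "hand": 1},
  {"x": 0, "y": 0, "z": 0.13, "wx": 0, "wy": 0, "wz": 0, "hand": 1},
  {"x": 0, "y": 0, "z": 0.06, "wx": 0, "wy": 0, "wz": 0, "hand": 1},
  {"x": 0, "y": 0, "z": 0, "wx": 0, "wy": 0, "wz": 0, "hand": 1},
  {"x": 0, "y": 0, "z": 0, "wx": 0, "wy": 0, "wz": 0, "hand": 1},
  {"x": 0, "y": 0, "z": 0, "wx": 0, "wy": 0, "wz": 0, "hand": 1},
  {"x": 0, "y": 0, "z": 0, "wx": 0, "wy": 0, "wz": 0, "hand": 1},
  {"x": 0, "y": 0, "z": 0, "wx": 0, "wy": 0, "wz": 0, "hand": 1},
  {"x": 0, "y": 0, "z": 0, "wx": 0, "wy": 0, "wz": 0, "hand": 1},
])

```text
time: 30.77
tool_pos: [0.4258, 0.1168, 0.0348]
tool_rot: [0.001, 0.709, 0.706, 0.001]
contact_force: [-0.4, -0.6, -0.2]
gripper_width: 0.996
grasp_force: 0.0
```

Request:
send_rows([
  {"x": 0, "y": 0, "z": 0, "wx": 0, "wy": 0, "wz": 0, "hand": -1},
  {"x": 0, "y": 0, "z": 0, "wx": 0, "wy": 0, "wz": 0, "hand": -1},
  {"x": 0, "y": 0, "z": 0, "wx": 0, "wy": 0, "wz": 0, "hand": -1},
  {"x": 0, "y": 0, "z": 0, "wx": 0, "wy": 0, "wz": 0, "hand": -1},
  {"x": 0, "y": 0, "z": 0, "wx": 0, "wy": 0, "wz": 0, "hand": -1},
  {"x": 0, "y": 0, "z": 0, "wx": 0, "wy": 0, "wz": 0, "hand": -1},
  {"x": 0, "y": 0, "z": 0, "wx": 0, "wy": 0, "wz": 0, "hand": -1},
  {"x": 0, "y": 0, "z": 0, "wx": 0, "wy": 0, "wz": 0, "hand": -1},
  {"x": 0, "y": 0, "z": 0, "wx": 0, "wy": 0, "wz": 0, "hand": -1},
  {"x": 0, "y": 0, "z": 0, "wx": 0, "wy": 0, "wz": 0, "hand": -1},
])

```text
time: 31.6
tool_pos: [0.4258, 0.1167, 0.0345]
tool_rot: [0.0, 0.709, 0.706, 0.001]
contact_force: [0.8, -0.2, 5.5]
gripper_width: 0.434
grasp_force: 59.9
```

Request:
send_rows([
  {"x": 0, "y": 0, "z": -0.05, "wx": 0, "wy": 0, "wz": 0, "hand": -1},
  {"x": 0, "y": 0, "z": -0.1, "wx": 0, "wy": 0, "wz": 0, "hand": -1},
  {"x": 0, "y": 0, "z": -0.15, "wx": 0, "wy": 0, "wz": 0, "hand": -1},
  {"x": 0, "y": 0, "z": -0.15, "wx": 0, "wy": 0, "wz": 0, "hand": -1},
  {"x": 0, "y": 0, "z": -0.15, "wx": 0, "wy": 0, "wz": 0, "hand": -1},
  {"x": 0, "y": 0, "z": -0.15, "wx": 0, "wy": 0, "wz": 0, "hand": -1},
  {"x": 0, "y": 0, "z": -0.05, "wx": 0, "wy": 0, "wz": 0, "hand": -1},
  {"x": 0, "y": 0, "z": 0, "wx": 0, "wy": 0, "wz": 0, "hand": -1},
  {"x": 0, "y": 0, "z": 0, "wx": 0, "wy": 0, "wz": 0, "hand": -1},
  {"x": 0, "y": 0, "z": 0, "wx": 0, "wy": 0, "wz": 0, "hand": -1},
])

```text
time: 32.43
tool_pos: [0.4238, 0.1165, 0.1517]
tool_rot: [-0.001, 0.709, 0.706, -0.001]
contact_force: [0.2, -1.1, -1.5]
gripper_width: 0.432
grasp_force: 59.7
```

```bash
python3 salt.py | head -1
```

```text
32.7333 [0.42464622 0.11659763 0.15305424] [0.42480139 0.11662089 0.1533231 ] [-4.85200876e-04  7.08604882e-01  7.05605059e-01 -6.22344541e-04]
```

```bash
python3 - <<'E'
from h import *
s=manip.state();c=calibration("wrist");im=grab_frame("wrist")
t=s["tool_pos"];pp=proj(c,t+[0,0,.0545]);print(t,pp)
bh=cv2.morphologyEx(cv2.cvtColor(im,cv2.COLOR_BGR2GRAY),cv2.MORPH_BLACKHAT,np.ones((9,9)))
n,l,st,ce=cv2.connectedComponentsWithStats((bh>20).astype('uint8'))
k=[i for i in range(1,n) if 3<st[i,4]<90 and np.hypot(*(ce[i]-pp))<45]
print([(ce[i].round(1).tolist(),int(st[i,4])) for i in k], (ray(c,ce[k].mean(0),t[2]+.0545)-t) if k else None)
cs=calibration("side");print(proj(cs,t-[0,0,.0345]),proj(cs,t+[0,0,.0545]))
g=grab_frame("scene");cv2.imwrite("pics/s13.png",g)
E
```

```text
[0.42480139 0.11662089 0.1533231 ] [315.27766591 396.39480705]
[([302.4, 378.5], 33), ([325.0, 380.2], 37), ([290.3, 394.3], 32), ([312.4, 398.1], 35), ([335.0, 397.4], 34), ([300.5, 411.0], 26), ([322.5, 412.5], 28)] [-0.00071484  0.00012488  0.0545    ]
[299.19490226 215.63067861] [299.20238392 177.56744499]
```

The shaker is held upright with its holes centred as predicted. Next is pad_2.

Request:
send_rows([
  {"x": -0.1, "y": 0.15, "z": 0, "wx": 0, "wy": 0, "wz": 0, "hand": -1},
  {"x": -0.14, "y": 0.2, "z": 0, "wx": 0, "wy": 0, "wz": 0, "hand": -1},
  {"x": -0.14, "y": 0.2, "z": 0, "wx": 0, "wy": 0, "wz": 0, "hand": -1},
  {"x": -0.14, "y": 0.2, "z": 0, "wx": 0, "wy": 0, "wz": 0, "hand": -1},
  {"x": -0.14, "y": 0.2, "z": 0, "wx": 0, "wy": 0, "wz": 0, "hand": -1},
  {"x": -0.1, "y": 0.15, "z": 0, "wx": 0, "wy": 0, "wz": 0, "hand": -1},
  {"x": -0.054, "y": 0.09, "z": 0, "wx": 0, "wy": 0, "wz": 0, "hand": -1},
  {"x": 0, "y": 0, "z": 0, "wx": 0, "wy": 0, "wz": 0, "hand": -1},
  {"x": 0, "y": 0, "z": 0, "wx": 0, "wy": 0, "wz": 0, "hand": -1},
  {"x": 0, "y": 0, "z": 0, "wx": 0, "wy": 0, "wz": 0, "hand": -1},
])

```text
time: 33.72
tool_pos: [0.6023, -0.0057, 0.1535]
tool_rot: [-0.001, 0.708, 0.706, -0.0]
contact_force: [-0.3, 0.2, -0.5]
gripper_width: 0.436
grasp_force: 59.7
```

Request:
send_rows([
  {"x": 0, "y": 0, "z": 0.1, "wx": 0, "wy": 0, "wz": 0, "hand": -1},
  {"x": 0, "y": 0, "z": 0.15, "wx": 0, "wy": 0, "wz": 0, "hand": -1},
  {"x": 0, "y": 0, "z": 0.15, "wx": 0, "wy": 0, "wz": 0, "hand": -1},
  {"x": 0, "y": 0, "z": 0.1, "wx": 0, "wy": 0, "wz": 0, "hand": -1},
  {"x": 0, "y": 0, "z": 0.05, "wx": 0, "wy": 0, "wz": 0, "hand": -1},
  {"x": 0, "y": 0, "z": 0, "wx": 0, "wy": 0, "wz": 0, "hand": -1},
  {"x": 0, "y": 0, "z": 0, "wx": 0, "wy": 0, "wz": 0, "hand": -1},
  {"x": 0, "y": 0, "z": 0, "wx": 0, "wy": 0, "wz": 0, "hand": -1},
  {"x": 0, "y": 0, "z": 0, "wx": 0, "wy": 0, "wz": 0, "hand": -1},
  {"x": 0, "y": 0, "z": 0, "wx": 0, "wy": 0, "wz": 0, "hand": -1},
])

```text
time: 34.55
tool_pos: [0.604, -0.0063, 0.073]
tool_rot: [0.001, 0.709, 0.706, 0.001]
contact_force: [-0.6, -0.5, -1.7]
gripper_width: 0.432
grasp_force: 59.7
```

```bash
python3 salt.py | head -1
```

```text
34.85 [ 0.60313233 -0.00626245  0.07153508] [ 0.60307201 -0.00624678  0.07142511] [6.58309054e-05 7.08627333e-01 7.05582948e-01 4.77353214e-05]Traceback (most recent call last):
  File "salt.py", line 7, in <module>
    big=cv2.GaussianBlur(cv2.cvtColor(cv2.resize(g,None,fx=3,fy=3,interpolation=2),cv2.COLOR_BGR2GRAY),(5,5),0)
                                      ~~~~~~~~~~^^^^^^^^^^^^^^^^^^^^^^^^^^^^^^^^^^
cv2.error: OpenCV(4.12.0) /io/opencv/modules/imgproc/src/resize.cpp:4208: error: (-215:Assertion failed) !ssize.empty() in function 'resize'
```

Need 0.0717→0.0548, i.e. 0.112 units; x +0.5 mm.

Request:
send_rows([
  {"x": 0, "y": 0.004, "z": 0.04, "wx": 0, "wy": 0, "wz": 0, "hand": -1},
  {"x": 0, "y": 0, "z": 0.035, "wx": 0, "wy": 0, "wz": 0, "hand": -1},
  {"x": 0, "y": 0, "z": 0.02, "wx": 0, "wy": 0, "wz": 0, "hand": -1},
  {"x": 0, "y": 0, "z": 0.012, "wx": 0, "wy": 0, "wz": 0, "hand": -1},
  {"x": 0, "y": 0, "z": 0.005, "wx": 0, "wy": 0, "wz": 0, "hand": -1},
  {"x": 0, "y": 0, "z": 0, "wx": 0, "wy": 0, "wz": 0, "hand": -1},
  {"x": 0, "y": 0, "z": 0, "wx": 0, "wy": 0, "wz": 0, "hand": -1},
  {"x": 0, "y": 0, "z": 0, "wx": 0, "wy": 0, "wz": 0, "hand": -1},
  {"x": 0, "y": 0, "z": 0, "wx": 0, "wy": 0, "wz": 0, "hand": -1},
  {"x": 0, "y": 0, "z": 0, "wx": 0, "wy": 0, "wz": 0, "hand": -1},
])

```text
time: 35.73
tool_pos: [0.6038, -0.0062, 0.0546]
tool_rot: [0.0, 0.709, 0.706, 0.0]
contact_force: [-0.5, -0.1, -0.5]
gripper_width: 0.435
grasp_force: 59.8
```

Request:
send_rows([
  {"x": 0, "y": 0, "z": 0, "wx": 0, "wy": 0, "wz": 0, "hand": 1},
  {"x": 0, "y": 0, "z": 0, "wx": 0, "wy": 0, "wz": 0, "hand": 1},
  {"x": 0, "y": 0, "z": 0, "wx": 0, "wy": 0, "wz": 0, "hand": 1},
  {"x": 0, "y": 0, "z": 0, "wx": 0, "wy": 0, "wz": 0, "hand": 1},
  {"x": 0, "y": 0, "z": 0, "wx": 0, "wy": 0, "wz": 0, "hand": 1},
  {"x": 0, "y": 0, "z": 0, "wx": 0, "wy": 0, "wz": 0, "hand": 1},
  {"x": 0, "y": 0, "z": -0.1, "wx": 0, "wy": 0, "wz": 0, "hand": 1},
  {"x": 0, "y": 0, "z": -0.2, "wx": 0, "wy": 0, "wz": 0, "hand": 1},
  {"x": 0, "y": 0, "z": -0.25, "wx": 0, "wy": 0, "wz": 0, "hand": 1},
  {"x": 0, "y": 0, "z": -0.25, "wx": 0, "wy": 0, "wz": 0, "hand": 1},
])

```text
time: 36.57
tool_pos: [0.6027, -0.0061, 0.1747]
tool_rot: [-0.001, 0.709, 0.706, -0.001]
contact_force: [0.8, -0.4, -0.0]
gripper_width: 1.003
grasp_force: 0.0
```

Request:
send_rows([
  {"x": 0, "y": 0, "z": -0.25, "wx": 0, "wy": 0, "wz": 0, "hand": 1},
  {"x": 0, "y": 0, "z": -0.2, "wx": 0, "wy": 0, "wz": 0, "hand": 1},
  {"x": 0, "y": -0.2, "z": -0.1, "wx": 0, "wy": 0, "wz": 0, "hand": 1},
  {"x": -0.16, "y": -0.2, "z": 0, "wx": 0, "wy": 0, "wz": 0, "hand": 1},
  {"x": -0.18, "y": -0.2, "z": 0, "wx": 0, "wy": 0, "wz": 0, "hand": 1},
  {"x": -0.18, "y": -0.2, "z": 0, "wx": 0, "wy": 0, "wz": 0, "hand": 1},
  {"x": -0.18, "y": -0.2, "z": 0, "wx": 0, "wy": 0, "wz": 0, "hand": 1},
  {"x": -0.18, "y": -0.15, "z": 0, "wx": 0, "wy": 0, "wz": 0, "hand": 1},
  {"x": -0.18, "y": 0, "z": 0, "wx": 0, "wy": 0, "wz": 0, "hand": 1},
  {"x": 0, "y": 0, "z": 0, "wx": 0, "wy": 0, "wz": 0, "hand": 1},
])

```text
time: 37.4
tool_pos: [0.4293, -0.1678, 0.2574]
tool_rot: [0.001, 0.71, 0.704, -0.0]
contact_force: [0.0, 0.4, 0.1]
gripper_width: 0.998
grasp_force: 0.0
```

```bash
python3 - <<'E'
from h import *
for i in range(5): im=grab_frame("scene")
c=calibration("scene");cv2.imwrite("pics/sF.png",im);print(manip.state()["time"],manip.state()["tool_pos"])
hsv=cv2.cvtColor(im,cv2.COLOR_BGR2HSV)
def near(m,X,name,z,r=14):
    p=proj(c,X);n,l,st,ce=cv2.connectedComponentsWithStats(m)
    k=[i for i in range(1,n) if st[i,4]>3 and np.hypot(*(ce[i]-p))<r]
    for i in k: print(name,p.round(1),ce[i].round(1),st[i].tolist(),ray(c,ce[i],z).round(4))
g=cv2.inRange(hsv,(35,80,40),(85,255,255));near(g,(.603,-.1015,.118),"lid",.118)
w=cv2.inRange(hsv,(0,0,150),(180,60,255));near(w,(.6015,-.1965,.167),"knob",.167,8)
near(w,(.604,.088,.06),"timer",.06);near(w,(.6035,-.006,.1),"salt",.1)
b=im.astype(int);red=((b[...,2]-b[...,1]>60)&(b[...,1]<60)).astype('uint8');near(red,(.604,.088,.03),"timer red",.03,16)
# unmoved: compare regions with start
o=cv2.imread("pics/scene0.png").astype(int)
for n,(x,y,w_,h) in dict(oil=(335,55,30,85),drop=(384,152,14,38),cup=(270,268,34,40)).items():
    print(n,np.abs(im.astype(int)-o)[y:y+h,x:x+w_].mean().round(1))
E
```

```text
37.65 [ 0.43082739 -0.16367201  0.25704574]
lid [303.6 143.8] [303.8 140.2] [298, 136, 13, 9, 78] [ 0.6099 -0.1118  0.118 ]
lid [303.6 143.8] [303.8 149.1] [295, 143, 18, 11, 110] [ 0.5921 -0.0874  0.118 ]
timer red [254.2 221.4] [255.  227.7] [242, 220, 26, 12, 90] [0.5909 0.1012 0.03  ]
oil 21.0
drop 23.6
cup 10.0
```

```bash
python3 - <<'E'
from h import *
im=cv2.imread("pics/sF.png");c=calibration("scene");hsv=cv2.cvtColor(im,cv2.COLOR_BGR2HSV)
for z in(.03,.05,.07,.09,.105,.12,.135):
    u,v=proj(c,(.6035,-.006,z)).round().astype(int);print(z,(u,v),hsv[v,u-12:u+13:3,1].tolist())
cork=cv2.inRange(hsv,(5,80,100),(22,255,255))
for n,p in dict(p1=(.604,.088),p2=(.6035,-.006)).items():
    # visible cork ring fractions on the left and right side of the object
    for s in(-1,1):
        a=[proj(c,(p[0]-s*.7*r,p[1]-s*.7*r,.02)) for r in np.linspace(.018,.038,21)]
        print(n,s,sum(cork[int(round(q[1])),int(round(q[0]))]>0 for q in a))
o=cv2.imread("pics/scene0.png")
for n,(x,y,w,h) in dict(oil=(338,90,25,50),drop=(384,152,14,38)).items():
    t=o[y:y+h,x:x+w];r=cv2.matchTemplate(im[y-10:y+h+10,x-10:x+w+10],t,cv2.TM_CCOEFF_NORMED);print(n,cv2.minMaxLoc(r)[1::2])
E
```

```text
0.03 (np.int64(280), np.int64(196)) [129, 92, 18, 21, 21, 16, 17, 130, 131]
0.05 (np.int64(280), np.int64(190)) [38, 27, 24, 20, 12, 18, 17, 131, 127]
0.07 (np.int64(279), np.int64(184)) [31, 27, 19, 24, 19, 18, 20, 134, 133]
0.09 (np.int64(279), np.int64(177)) [25, 32, 21, 19, 19, 18, 11, 151, 132]
0.105 (np.int64(278), np.int64(172)) [31, 29, 22, 22, 20, 19, 20, 29, 144]
0.12 (np.int64(278), np.int64(167)) [28, 29, 29, 26, 28, 24, 30, 24, 29]
0.135 (np.int64(277), np.int64(162)) [15, 26, 28, 32, 27, 27, 28, 26, 26]
p1 -1 4
p1 1 7
p2 -1 17
p2 1 20
oil (0.9418535828590393, (10, 10))
drop (0.8165404200553894, (10, 10))
```

```bash
python3 -c "
from plant import job_done;print(job_done())"
```

```text
the job is handed in; nothing more can be done
None
```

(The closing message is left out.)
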